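# Release a lab balance's transport locks

### The arm

A 6-joint arm with a two-finger parallel gripper is mounted at the origin on the work surface. World frame = base frame: x ahead of the robot, y to its left, z up, the work surface at z = 0. Lengths are in m, angles in rad, forces in N, time in s.
With the tool pointing down it reaches from about 0.375 to 0.825 m from the base axis. Payload 5.5 kg.
Tool frame: the origin (TCP) lies on the centre line of the jaws, within the pads' length; the fingertips stand 17 mm ahead of it and the grasp point (between the pads) lies 2 mm behind it (tip_reach is the distance from the TCP to the fingertips, in m); z points along the fingers, y is the direction in which the jaws open and shut (so a half turn about z gives the same grasp; the last joint's range is limited). The gripper opens to 85 mm and grips with 20 to 120 N. Pads are 22 mm wide; open, the fingers measure 114 mm over their backs; the gripper's body (76 mm by 85 mm) begins 54 mm behind the grasp point. The pads swing forward as they close: fully open they stand 13 mm farther back than shut.
Start: joints at [-1.276, 0.314, -0.047, 1.21, 0, 1.571], TCP at [0.174, -0.574, 0.248] pointing down, gripper open.
Joint ranges: [-2.67, 2.67], [-0.69, 1.73], [-1.03, 1.25], [-2.08, 2.16], [-1.42, 1.45], [-3.14, 3.14]. Speed limits (rad/s): [2.39, 2.39, 3.01, 3.14, 3.14, 3.14].

### API

Orientations are given as a unit quaternion [x, y, z, w].
In Python, from cell import get_obs, read_camera, hand_in, tip_reach gives the robot as it stands. The module is installed in compiled form; this text tells all that it offers.
- The arm moves only by the tool apply_moves, never from a script. Its argument "moves" is a list of rows, each a list of 3 entries, a list of its own where there are three numbers: the turn, a rotation vector about the tool's x, y, z in units of 6 degrees (1.0 is 6 degrees), then the shift along the tool's x, y, z in units of 30 mm (1.0 is 30 mm), then the finger opening in mm, from 0 to 85.4. A call has 1 to 12 rows; each row shifts and turns the pose as measured when the row begins, along the tool's axes as they then stand; what a row does not reach is not made up. A row lasts 1/12 s, in which the tool goes at most 41.7 mm and 7.16 degrees, less where a joint would pass 70% of its speed; a pose out of reach is approached as far as the arm can. A call is refused whole if a number of a shift passes 1 or a number of a turn 1, either way. A call with a gripper value outside its range is refused whole. The fingers move at their own pace and stop on an object; the grip force is fixed at half the most. Time passes only in rows, so rows that do not move let the fingers close. It gives the time, the measured TCP pose, the force and the opening at its end, in the units of the state.
- get_obs(): the state, without advancing time (a new reading comes with each control period).
- read_camera(name): name is "scene" or "top" or "wrist"; returns a dict with "frame" (420x560x3 uint8, blue, green, red), "K" (3x3 intrinsics, pixels), "origin" and "orientation" of the camera in the world. Camera axes: x right, y up, looking along -z (the intrinsics and any distortion apply to the point x, -y, -z); pixel columns grow to the right and rows downward; lengths in m; the calibration is good to about 2 mm. A picture is of the moment at which its call begins. There is no depth.
- hand_in(): hands the job in, once; it reports no verdict.
The state is a dict: "t": time; "joint_pos": joint angles; "qvel": joint speeds; "tau": joint torques, N m; "eef_pos": TCP position; "orientation": TCP orientation; "force": force on the tool from outside, world axes, zero at the start; "moment": the same for the moment, N m; "finger_gap": opening from 0.0 (shut) to 1.0 (fully open).
Only numpy, scipy, OpenCV 4.12 (cv2) and the standard library are available. Lean on these libraries where they do the work, as an engineer would, in place of code of your own. Each camera call takes 0.05 s, during which the arm holds its last target.

### The job

Release the transport locks of the laboratory balance: fit both prongs of the pin spanner from the blue tray into the holes of the steel lock ring, turn the ring with it anticlockwise (seen from above) fully to its stop so that its red nose no longer bars the orange slide, and put the spanner back down inside its tray. Slide the orange grip all the way home to its stop at the green end of its track. Leave everything else standing where it is, the things on the balance included.

Things in the scene. Friction and masses are not known exactly. Their poses are not given: they have to be found in the camera images.
- balance: Fixed white balance base without pan or shield. Origin on the bench under the ring's axis; +x away from its sloping display (which faces the robot), z up. Flat deck 60 mm above the bench, from x = -150 to +120 mm and y = -130 to +130 mm; the low display wedge reaches on to x = -220 mm. Yaw and place vary.
- ring_top (a point): Centre of the top of the steel lock ring (124 mm across, top 90 mm above the bench); turns with it. Four round holes, 13 mm wide and 13 mm deep, open upward 30 mm from the axis on this frame's +x, -x, +y and -y: each opposite pair takes the prongs. A red nose 16 mm wide, its top 16 mm above the deck, sticks out along -x to 90 mm from the axis.
- lock_ring (a joint): Turn of the lock ring about the vertical, rad: starts between 0 and 0.25, grows anticlockwise seen from above, stop at 1.0. At 0 the ring's axes are those of the balance and the nose points to its -x, barring the slide; the slide is free above about 0.75. Stiff: about 0.4 N m to turn, stays where left.
- slide_top (a point): Centre of the top of the orange slide grip: an upright bar 60 mm (balance x) by 16 mm (balance y) by 33 mm tall, its top 33 mm above the deck. Axes as the balance; it runs along the balance's +y on the line x = -105 mm, from y = -95 to y = +45 mm.
- lock_slide (a joint): Travel of the orange grip along the balance's +y, m: starts between 0 and 0.02, home stop (green end) at 0.140. About 2.5 N to slide, stays where left. The red nose blocks it at about 0.08 while the ring is locked. Track end blocks stand 8 mm above the deck.
- spanner: Loose pin spanner, 180 to 290 g, 180 mm long. Origin midway between its two prong tips; x along the handle, z up as it lies in the tray. Prongs 8 mm thick at x = -30 and +30 mm, z = 0 to 16 mm. Bar 14 mm wide, z = 16 to 26 mm, x = -40 to 140 mm. Square yellow grip block on it, 30 by 30 mm, centred at x = 62 mm, z = 26 to 61 mm: hold it across or along the bar. Foot 12 mm thick under x = 130 mm, down to z = 0.
- spanner_head (a point): Middle of the bar's prong end (spanner x = -40 mm, z = 21 mm).
- spanner_tail (a point): Middle of the bar's handle end (spanner x = 140 mm, z = 21 mm). With the prongs fully in the ring the bar lies 3 mm above the ring and the handle's foot 17 mm above the deck: the handle then sweeps over the dish, but not past the weight, the jar or the orange grip.
- tray: Fixed shallow blue tray, 240 mm (x) by 160 mm (y) outside, walls 4 mm thick and 18 mm tall, floor 4 mm above the bench. Origin at the centre of its underside. Lies to the left or to the right of the balance. The spanner lies in it.
- weight: Bystander on the balance deck: brass weight, 38 mm across, 62 mm tall. Origin at the centre of its underside.
- jar: Bystander on the deck: small amber jar, 42 mm across, 60 mm tall. Origin at the centre of its underside.
- dish: Bystander on the deck: flat white dish, 56 mm across, 8 mm tall. Origin at the centre of its underside. Weight, jar and dish stand at three stations about 105 mm from the ring's axis, near 27, 116 and 297 degrees anticlockwise from the balance's +x, in any order.
- beaker: Bystander on the bench: open glass beaker, 68 mm across, 90 mm tall. Origin at the centre of its underside.
- bottle: Bystander on the bench: white plastic bottle, 64 mm across, 120 mm tall. Origin at the centre of its underside.
- brush: Bystander on the bench: brush lying down, 170 mm long, behind the balance.
- pot: Bystander on the bench: white pot with black lid, 60 mm across, 70 mm tall. Origin at the centre of its underside.
- weight_case: Fixed closed wooden weight case, 200 by 120 by 58 mm, on the other side of the balance from the tray. Origin at the centre of its underside.
Not all that is in view belongs to the job. Leave any purple look-alike of the spanner alone.

How it is judged:
By the outcome, as a careful person would: the job done as asked, in the order asked, and still so for the second after the job is handed in, with the robot touching nothing.
It also fails if it takes over 69 s, if anything falls off the work surface, if the arm or the gripper's body presses on something with over 40 N, if the wrist force passes 120 N, or if a joint passes its speed limit or range.

## Working session

There is one attempt and no reset: what is moved stays moved. The work goes in short steps, Python scripts to look and compute and a tool call to move; the robot and the scene stay as the last step left them, time stands still between calls to the robot, and variables do not carry over. Pictures are saved under pics/ and viewed, and the job is handed in when it is done.

Besides the shell and the picture viewer there is one more tool, called after "Request:" by a JSON object that holds its "fn" and its "kwargs", one argument or row to a line. apply_moves: Moves the arm, as the interface text tells. Its arguments: {"type":"object","properties":{"moves":{"type":"array"}},"required":["moves"]}

```bash
mkdir -p pics; ls
cat > h.py <<'E'
import numpy as np, cv2
from cell import get_obs, read_camera, hand_in, tip_reach
from scipy.spatial.transform import Rotation as R
def snap(n,fn=None):
    c=read_camera(n)
    if fn: cv2.imwrite('pics/'+fn,c['frame'])
    return c
def ray(c,u,v):
    K=np.array(c['K']);d=np.linalg.solve(K,[u,v,1.]);d=np.array([d[0],-d[1],-d[2]])
    return np.array(c['origin']),R.from_quat(c['orientation']).apply(d)
def onz(c,u,v,z):
    o,d=ray(c,u,v);return o+d*(z-o[2])/d[2]
def proj(c,p):
    q=R.from_quat(c['orientation']).inv().apply(np.array(p)-np.array(c['origin']))
    w=np.array(c['K'])@np.array([q[0],-q[1],-q[2]]);return w[:2]/w[2]
E
python3 - <<'E'
from h import *
np.set_printoptions(precision=4,suppress=True)
for n in ['scene','top','wrist']:
    c=snap(n,n+'0.png');print(n,{k:np.array(v) for k,v in c.items() if k!='frame'})
print(get_obs(),tip_reach)
E
```

```text
pics
scene {'K': array([[424.0189,   0.    , 286.9056],
       [  0.    , 424.0189, 203.6232],
       [  0.    ,   0.    ,   1.    ]]), 'origin': array([ 1.1593, -0.2802,  0.9517]), 'orientation': array([0.2821, 0.1747, 0.4915, 0.8052])}
top {'K': array([[382.7045,   0.    , 283.7305],
       [  0.    , 382.7045, 203.1305],
       [  0.    ,   0.    ,   1.    ]]), 'origin': array([0.3949, 0.0128, 1.142 ]), 'orientation': array([ 0.0446, -0.0325, -0.6989,  0.7131])}
wrist {'K': array([[335.1399,   0.    , 281.7232],
       [  0.    , 335.1399, 210.9627],
       [  0.    ,   0.    ,   1.    ]]), 'origin': array([ 0.2415, -0.5529,  0.3724]), 'orientation': array([-0.1132,  0.0852, -0.5897,  0.7951])}
{'t': 0.15, 'joint_pos': array([-1.276 ,  0.3141, -0.0478,  1.2102,  0.    ,  1.5708]), 'qvel': array([-0.0009, -0.0025,  0.0021, -0.0018, -0.0015,  0.0001]), 'tau': array([  0.0005, -54.0043,  34.0061,   0.0132,   0.    ,  -0.    ]), 'eef_pos': array([ 0.1742, -0.5737,  0.2476]), 'orientation': array([ 0.9892,  0.1469, -0.0001, -0.0006]), 'force': array([ 0.4116, -0.0313,  0.3347]), 'moment': array([ 0.0624, -0.0153, -0.061 ]), 'finger_gap': 1.0028438225078034} 0.017
```

View pics/scene0.png

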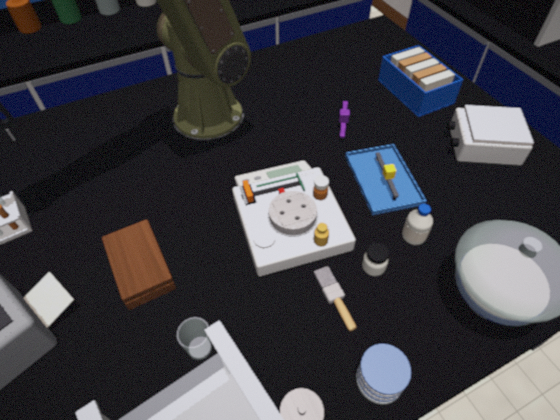

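View pics/top0.png

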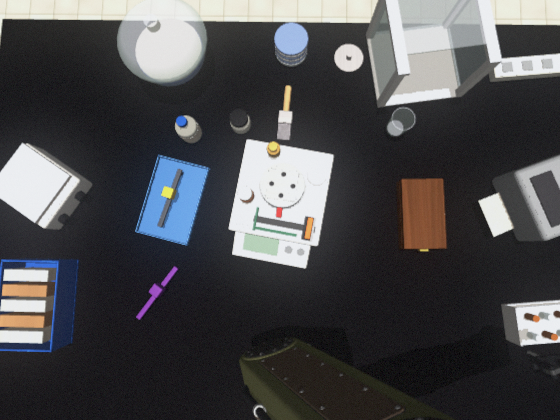

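View pics/wrist0.png

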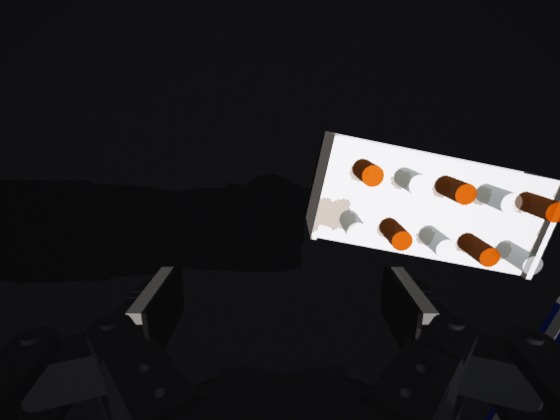

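The top view shows the blue tray around (172,200) with a dark bar and yellow block at (167,193). A purple look-alike lies outside it at (157,291). The one in the blue tray with the yellow grip block fits the description. Next is an enlarged crop to confirm it, and the balance.

Run:
```python
from h import *
f=cv2.imread('pics/top0.png')
a=cv2.resize(f[150:250,130:215],None,fx=5,fy=5,interpolation=cv2.INTER_CUBIC)
b=cv2.resize(f[135:270,225:340],None,fx=4,fy=4,interpolation=cv2.INTER_CUBIC)
H=max(a.shape[0],b.shape[0]);o=np.zeros((H,a.shape[1]+b.shape[1],3),np.uint8)
o[:a.shape[0],:a.shape[1]]=a;o[:b.shape[0],a.shape[1]:]=b
print(o.shape)
s=800/o.shape[1];cv2.imwrite('pics/crop0.png',cv2.resize(o,None,fx=s,fy=s))
```

```text
(540, 885, 3)
```

View pics/crop0.png

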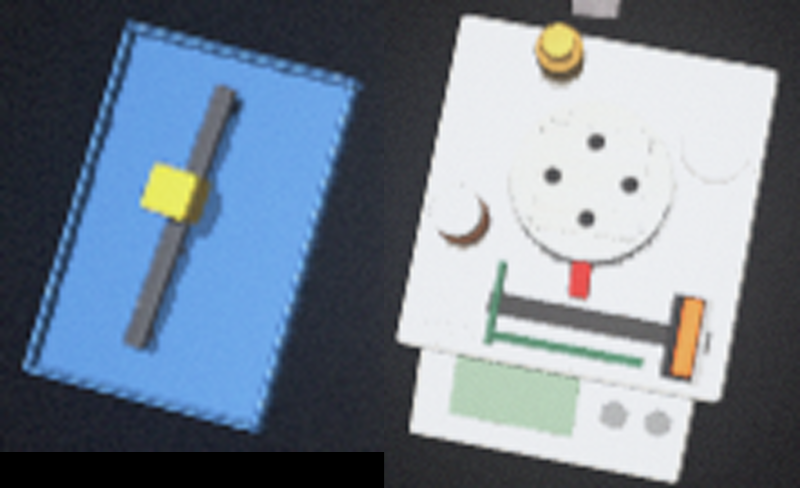

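The crop shows the dark bar with a yellow block in the blue tray, which is the right spanner. The ring has four holes, the red nose points towards the display, the orange grip is at the right end, and the green end is at left. Now the measurements.

Run:
```python
from h import *
np.set_printoptions(precision=4,suppress=True)
c=snap('top');f=c['frame'];hsv=cv2.cvtColor(f,cv2.COLOR_BGR2HSV)
def blobs(mask,box,mina=5):
    m=np.zeros_like(mask);x0,y0,x1,y1=box;m[y0:y1,x0:x1]=mask[y0:y1,x0:x1]
    n,l,s,ce=cv2.connectedComponentsWithStats(m,connectivity=8)
    return [(s[i,4],ce[i],l==i) for i in range(1,n) if s[i,4]>=mina]
# bar
print('spanner bar')
m=((hsv[...,1]<120)&(hsv[...,2]<140)&(hsv[...,2]>40)).astype(np.uint8)
T=(130,150,215,250)
blue=cv2.inRange(hsv,(95,120,120),(120,255,255))
for a,ce,l in blobs(blue,T,200):
    r=cv2.minAreaRect(np.argwhere(l)[:,::-1].astype(np.float32));print('tray',a,r)
    P=cv2.boxPoints(r);W=np.array([onz(c,*p,0.018)[:2] for p in P]);print(W,W.mean(0),np.linalg.norm(W[1]-W[0]),np.linalg.norm(W[2]-W[1]))
    hull=cv2.convexHull(np.argwhere(l)[:,::-1].astype(np.int32));tm=np.zeros_like(blue);cv2.fillPoly(tm,[hull],255);tm=cv2.erode(tm,np.ones((9,9)))
gray=((hsv[...,1]<110)&(tm>0)).astype(np.uint8)
for a,ce,l in blobs(gray,T,20):
    r=cv2.minAreaRect(np.argwhere(l)[:,::-1].astype(np.float32));print('bar',a,ce,r)
yel=cv2.inRange(hsv,(22,120,150),(35,255,255))
for a,ce,l in blobs(yel,T,10): print('yel',a,ce,onz(c,*ce,.065))
B=(225,135,340,270)
print('red');
for a,ce,l in blobs(cv2.inRange(hsv,(0,130,120),(6,255,255))|cv2.inRange(hsv,(172,130,120),(180,255,255)),B): print(a,ce,onz(c,*ce,.076))
print('orange')
for a,ce,l in blobs(cv2.inRange(hsv,(8,140,150),(20,255,255)),B): print(a,ce,onz(c,*ce,.093),cv2.minAreaRect(np.argwhere(l)[:,::-1].astype(np.float32)))
print('dark')
for a,ce,l in blobs((hsv[...,2]<110).astype(np.uint8),(255,165,310,205),3): print(a,ce,onz(c,*ce,.090))
```

```text
spanner bar
tray 3816 ((171.9108428955078, 199.503173828125), (53.9501953125, 82.61830139160156), 16.389541625976562)
[[0.4252 0.4722]
 [0.6648 0.4167]
 [0.621  0.2582]
 [0.3838 0.3168]] [0.5237 0.366 ] 0.24598950388674867 0.1644657346882714
bar 314 [169.2102 197.5573] ((167.0500030517578, 196.84999084472656), (13.914020538330078, 61.03195571899414), 18.434947967529297)
yel 95 [167.2632 191.9579] [0.5384 0.3657 0.065 ]
red
42 [278.8571 211.7857] [0.4869 0.0455 0.076 ]
orange
116 [308.3017 228.0259] [ 0.4425 -0.0365  0.093 ] ((308.25677490234375, 227.95945739746094), (5.425166606903076, 20.878671646118164), 9.462322235107422)
dark
10 [283.5 173.8] [0.5923 0.0345 0.09  ]
10 [271.2 183. ] [0.5657 0.0682 0.09  ]
11 [292.5455 185.6364] [0.5593 0.0087 0.09  ]
10 [280.8 195. ] [0.5325 0.0408 0.09  ]
```

Run:
```python
from h import *
np.set_printoptions(precision=4,suppress=True)
c=snap('top')
A=onz(c,180.6,169.3,.03);B=onz(c,160.3,226.5,.03);Y=onz(c,167.0,191.7,.065)
print(A,B,Y,np.linalg.norm(A-B),np.linalg.norm((Y-A)[:2]),np.linalg.norm((Y-B)[:2]),np.degrees(np.arctan2(*(A-B)[1::-1])))
o=get_obs();q=R.from_quat(o['orientation']);print(q.as_matrix(),o['finger_gap'])
# deck edges for yaw
for p in [(245,139.5),(333,152),(318.5,245),(230.5,229)]: print(onz(c,*p,.06))
```

```text
[0.6116 0.3412 0.03  ] [0.441  0.3921 0.03  ] [0.5391 0.3665 0.065 ] 0.17799615152465786 0.07674212742974991 0.1014013397222949 -16.632000011869263
[[ 0.9569  0.2905 -0.0003]
 [ 0.2905 -0.9569  0.0008]
 [-0.     -0.0008 -1.    ]] 0.9991261683490557
[0.6968 0.149  0.06  ]
[ 0.6641 -0.1061  0.06  ]
[ 0.397  -0.0674  0.06  ]
[0.4367 0.1818 0.06  ]
```

```bash
cat >> h.py <<'E'
def pose():
    o=get_obs();M=R.from_quat(o['orientation']).as_matrix()
    return np.array(o['eef_pos']),np.degrees(np.arctan2(M[1,0],M[0,0])),o
def plan(wps,grip,p=None,yaw=None):
    """wps: (x,y,z,yaw,nrows); prints rows in move units"""
    if p is None: p,yaw,_=pose()
    p=p.copy()
    for (x,y,z,yw,n) in wps:
        for k in range(n):
            r=n-k;d=(np.array([x,y,z])-p)/r;dy=((yw-yaw+180)%360-180)/r
            a=np.radians(yaw);t=np.array([d[0]*np.cos(a)+d[1]*np.sin(a), d[0]*np.sin(a)-d[1]*np.cos(a), -d[2]])
            t=np.round(t/.03,2);w=round(-dy/6,2)
            print(f"[[0,0,{w:g}],[{t[0]:g},{t[1]:g},{t[2]:g}],{grip}],", '!!' if max(abs(t).max(),abs(w))>1 else '')
            t=t*.03;p=p+[t[0]*np.cos(a)+t[1]*np.sin(a), t[0]*np.sin(a)-t[1]*np.cos(a), -t[2]];yaw-=w*6
        print('--',p,yaw)
E
python3 - <<'E'
from h import *
plan([(.45,-.30,.25,70,14),(.538,.365,.25,163.4,24)],85)
E
```

```text
[[0,0,-0.63],[0.82,-0.43,-0.01],85], 
[[0,0,-0.63],[0.84,-0.38,-0],85], 
[[0,0,-0.63],[0.87,-0.32,-0.01],85], 
[[0,0,-0.63],[0.89,-0.26,-0],85], 
[[0,0,-0.63],[0.9,-0.21,-0.01],85], 
[[0,0,-0.63],[0.91,-0.15,-0],85], 
[[0,0,-0.63],[0.92,-0.08,-0.01],85], 
[[0,0,-0.63],[0.93,-0.02,-0],85], 
[[0,0,-0.64],[0.92,0.04,-0.01],85], 
[[0,0,-0.63],[0.92,0.1,-0],85], 
[[0,0,-0.64],[0.91,0.16,-0.01],85], 
[[0,0,-0.63],[0.9,0.22,-0],85], 
[[0,0,-0.64],[0.89,0.28,-0.01],85], 
[[0,0,-0.63],[0.86,0.33,-0],85], 
-- [ 0.44994153 -0.3000352   0.24997059] 69.98744189578325
[[0,0,-0.65],[0.91,-0.2,-0],85], 
[[0,0,-0.65],[0.92,-0.14,-0],85], 
[[0,0,-0.65],[0.93,-0.08,-0],85], 
[[0,0,-0.65],[0.93,-0.01,-0],85], 
[[0,0,-0.65],[0.93,0.05,-0],85], 
[[0,0,-0.65],[0.92,0.11,-0],85], 
[[0,0,-0.65],[0.92,0.18,-0],85], 
[[0,0,-0.65],[0.9,0.24,-0],85], 
[[0,0,-0.65],[0.88,0.3,-0],85], 
[[0,0,-0.65],[0.86,0.36,-0],85], 
[[0,0,-0.65],[0.83,0.42,-0],85], 
[[0,0,-0.65],[0.8,0.47,-0],85], 
[[0,0,-0.65],[0.77,0.53,-0],85], 
[[0,0,-0.65],[0.73,0.58,-0],85], 
[[0,0,-0.65],[0.69,0.62,-0],85], 
[[0,0,-0.65],[0.65,0.67,-0],85], 
[[0,0,-0.65],[0.6,0.71,-0],85], 
[[0,0,-0.65],[0.55,0.75,-0],85], 
[[0,0,-0.64],[0.5,0.79,-0],85], 
[[0,0,-0.65],[0.44,0.82,-0],85], 
[[0,0,-0.64],[0.39,0.85,-0],85], 
[[0,0,-0.65],[0.33,0.87,-0],85], 
[[0,0,-0.64],[0.27,0.89,-0],85], 
[[0,0,-0.65],[0.21,0.92,-0],85], 
-- [0.53811829 0.365108   0.24997059] 163.40744189578336
```

Request:
{"fn": "apply_moves", "kwargs": {
  "moves": [
    [[0,0,-0.6],[0.8,-0.4,0],85],
    [[0,0,-0.6],[0.85,-0.4,0],85],
    [[0,0,-0.6],[0.85,-0.3,0],85],
    [[0,0,-0.6],[0.9,-0.25,0],85],
    [[0,0,-0.6],[0.9,-0.2,0],85],
    [[0,0,-0.6],[0.9,-0.15,0],85],
    [[0,0,-0.6],[0.9,-0.1,0],85],
    [[0,0,-0.6],[0.9,0,0],85],
    [[0,0,-0.6],[0.9,0.05,0],85],
    [[0,0,-0.6],[0.9,0.1,0],85],
    [[0,0,-0.6],[0.9,0.15,0],85],
    [[0,0,-0.6],[0.9,0.2,0],85]
  ]
}}

```text
t: 1.25
eef_pos: [0.4144, -0.3377, 0.2459]
orientation: [0.859, 0.511, -0.001, -0.001]
force: [0.6, -0.0, 0.6]
finger_gap: 0.996
```

Run:
```python
from h import *
print(get_obs()['joint_pos'])
plan([(.538,.365,.25,163.4,24)],85)
```

```text
[-6.83211348e-01  1.93111634e-01 -2.09014413e-01  1.17039091e+00
 -1.05857688e-03  1.38459958e+00]
[[0,0,-0.71],[0.94,-0.31,-0.01],85], 
[[0,0,-0.71],[0.96,-0.24,-0.01],85], 
[[0,0,-0.71],[0.98,-0.17,-0.01],85], 
[[0,0,-0.71],[0.99,-0.1,-0.01],85], 
[[0,0,-0.71],[0.99,-0.03,-0],85], 
[[0,0,-0.71],[0.99,0.05,-0.01],85], 
[[0,0,-0.71],[0.98,0.12,-0],85], 
[[0,0,-0.71],[0.97,0.19,-0.01],85], 
[[0,0,-0.71],[0.95,0.27,-0],85], 
[[0,0,-0.71],[0.93,0.34,-0.01],85], 
[[0,0,-0.71],[0.91,0.4,-0],85], 
[[0,0,-0.71],[0.87,0.47,-0.01],85], 
[[0,0,-0.7],[0.84,0.53,-0],85], 
[[0,0,-0.71],[0.79,0.59,-0.01],85], 
[[0,0,-0.7],[0.75,0.65,-0],85], 
[[0,0,-0.71],[0.7,0.71,-0.01],85], 
[[0,0,-0.7],[0.64,0.75,-0],85], 
[[0,0,-0.71],[0.59,0.8,-0.01],85], 
[[0,0,-0.7],[0.52,0.84,-0],85], 
[[0,0,-0.71],[0.46,0.88,-0.01],85], 
[[0,0,-0.7],[0.4,0.91,-0],85], 
[[0,0,-0.71],[0.33,0.94,-0.01],85], 
[[0,0,-0.7],[0.26,0.95,-0],85], 
[[0,0,-0.71],[0.18,0.98,-0.01],85], 
-- [0.53807937 0.36510231 0.2500654 ] 163.40325246343497
```

Request:
{"fn": "apply_moves", "kwargs": {
  "moves": [
    [[0,0,-0.7],[0.95,-0.3,0],85],
    [[0,0,-0.7],[0.95,-0.25,0],85],
    [[0,0,-0.7],[1,-0.15,0],85],
    [[0,0,-0.7],[1,-0.1,0],85],
    [[0,0,-0.7],[1,0,0],85],
    [[0,0,-0.7],[1,0.05,0],85],
    [[0,0,-0.7],[1,0.1,0],85],
    [[0,0,-0.7],[0.95,0.2,0],85],
    [[0,0,-0.7],[0.95,0.25,0],85]
  ]
}}

```text
t: 2.0
eef_pos: [0.463, -0.0614, 0.2452]
orientation: [0.635, 0.773, 0.0, 0.0]
force: [1.0, -0.2, -0.2]
finger_gap: 0.995
```

Run:
```python
from h import *
print(pose()[:2])
c=snap('wrist','w1.png')
```

```text
(array([ 0.46295089, -0.06137082,  0.24519998]), np.float64(101.22395720074434))
```

View pics/w1.png

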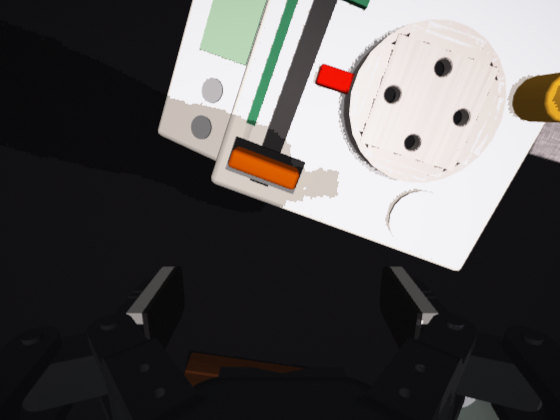

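The wrist view clearly shows the ring holes at (443,67), (392,94), (461,117) and (412,142). The nose is at (335,78), the orange grip at (264,168) and the dish at about (420,215).

Run:
```python
from h import *
np.set_printoptions(precision=4,suppress=True)
c=snap('wrist');f=c['frame'];hsv=cv2.cvtColor(f,cv2.COLOR_BGR2HSV);g=hsv[...,2]
m=((g<120)).astype(np.uint8);mm=np.zeros_like(m);cv2.circle(mm,(427,102),52,1,-1)
n,l,s,ce=cv2.connectedComponentsWithStats(m&mm)
for i in range(1,n):
    if s[i,4]>40: print(s[i],ce[i],onz(c,*ce[i],.09))
r=cv2.inRange(hsv,(0,130,120),(6,255,255))|cv2.inRange(hsv,(174,130,120),(180,255,255))
n,l,s,ce=cv2.connectedComponentsWithStats(r)
for i in range(1,n):
    if s[i,4]>100:
        R_=cv2.minAreaRect(np.argwhere(l==i)[:,::-1].astype(np.float32));print('red',s[i],ce[i],R_,onz(c,*ce[i],.076))
o=cv2.inRange(hsv,(7,140,100),(20,255,255))
n,l,s,ce=cv2.connectedComponentsWithStats(o)
for i in range(1,n):
    if s[i,4]>300:
        R_=cv2.minAreaRect(np.argwhere(l==i)[:,::-1].astype(np.float32));print('or',s[i],ce[i],R_);print([onz(c,*p,.093) for p in cv2.boxPoints(R_)])
# deck edge bottom-left (213,182)->(459,271); right (459,271)
for p in [(213,183),(459,271),(529,158)]: print('deck',onz(c,*p,.06))
cv2.imwrite('pics/w1c.png',cv2.resize(f[120:220,200:500],None,fx=2.6,fy=2.6))
cv2.imwrite('pics/w1d.png',cv2.resize(f[0:180,310:560],None,fx=3,fy=3))
```

```text
[432  67  17  17 226] [440.1637  75.2124] [0.5635 0.0664 0.09  ]
[382  94  16  16 204] [389.8676 101.5588] [0.5307 0.0397 0.09  ]
[451 117  15  16 195] [458.0615 124.7128] [0.59   0.0337 0.09  ]
[403 142  15  11 117] [410.5299 146.7778] [0.5576 0.009  0.09  ]
red [316  71  37  28 667] [333.3583  85.009 ] ((333.3500061035156, 84.95000457763672), (33.5201416015625, 19.922346115112305), 18.434947967529297) [0.4854 0.0442 0.076 ]
or [541  83  19  48 500] [551.758 108.404] ((549.9999389648438, 106.49998474121094), (46.99999237060547, 17.999996185302734), 90.0)
[array([0.6408, 0.0763, 0.093 ]), array([0.6545, 0.0791, 0.093 ]), array([0.6696, 0.0459, 0.093 ]), array([0.6554, 0.043 , 0.093 ])]
or [ 227  154   70   41 1337] [261.6604 174.1975] ((262.00042724609375, 173.8223876953125), (71.05430603027344, 19.9151611328125), 20.695451736450195)
[array([ 0.4113, -0.0406,  0.093 ]), array([ 0.4146, -0.0243,  0.093 ]), array([ 0.4724, -0.0337,  0.093 ]), array([ 0.47  , -0.0505,  0.093 ])]
deck [ 0.3975 -0.0609  0.06  ]
deck [ 0.6557 -0.1007  0.06  ]
deck [0.6796 0.0209 0.06  ]
```

View pics/w1c.png

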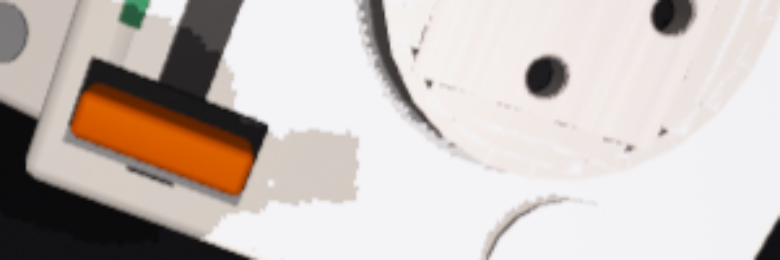

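View pics/w1d.png

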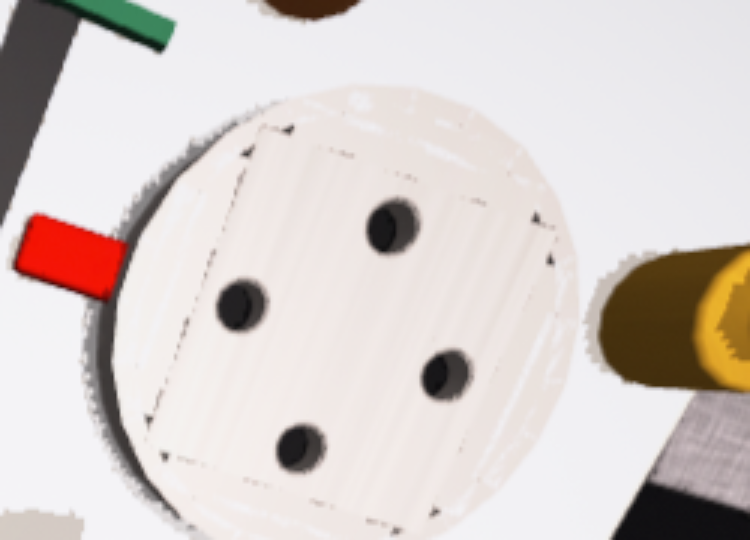

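Run:
```python
from h import *
plan([(.538,.365,.22,163.4,16)],85)
```

```text
[[0,0,-0.65],[0.84,0.33,0.05],85], 
[[0,0,-0.65],[0.81,0.38,0.05],85], 
[[0,0,-0.65],[0.78,0.44,0.05],85], 
[[0,0,-0.64],[0.75,0.49,0.05],85], 
[[0,0,-0.65],[0.72,0.54,0.05],85], 
[[0,0,-0.64],[0.68,0.59,0.05],85], 
[[0,0,-0.65],[0.64,0.63,0.05],85], 
[[0,0,-0.64],[0.59,0.67,0.05],85], 
[[0,0,-0.65],[0.55,0.71,0.05],85], 
[[0,0,-0.64],[0.5,0.75,0.06],85], 
[[0,0,-0.65],[0.45,0.78,0.05],85], 
[[0,0,-0.64],[0.39,0.81,0.06],85], 
[[0,0,-0.65],[0.34,0.83,0.05],85], 
[[0,0,-0.64],[0.28,0.85,0.06],85], 
[[0,0,-0.65],[0.22,0.87,0.05],85], 
[[0,0,-0.64],[0.16,0.88,0.06],85], 
-- [0.53806851 0.36489592 0.21997603] 163.37131114445248
```

Request:
{"fn": "apply_moves", "kwargs": {
  "moves": [
    [[0,0,-0.65],[0.85,0.35,0.05],85],
    [[0,0,-0.65],[0.8,0.4,0.05],85],
    [[0,0,-0.65],[0.8,0.45,0.05],85],
    [[0,0,-0.65],[0.75,0.5,0.05],85],
    [[0,0,-0.65],[0.7,0.55,0.05],85],
    [[0,0,-0.65],[0.7,0.6,0.05],85],
    [[0,0,-0.65],[0.65,0.65,0.05],85],
    [[0,0,-0.65],[0.6,0.65,0.05],85],
    [[0,0,-0.65],[0.55,0.7,0.05],85],
    [[0,0,-0.65],[0.5,0.75,0.05],85],
    [[0,0,-0.65],[0.45,0.8,0.05],85],
    [[0,0,-0.65],[0.4,0.8,0.05],85]
  ]
}}

```text
t: 3.1
eef_pos: [0.5214, 0.2647, 0.2258]
orientation: [0.266, 0.964, -0.003, 0.002]
force: [0.7, -0.5, 1.3]
finger_gap: 0.996
```

Run:
```python
from h import *
plan([(.538,.365,.21,163.4,5)],85)
```

```text
[[0,0,-0.47],[0.25,0.63,0.11],85], 
[[0,0,-0.48],[0.22,0.64,0.1],85], 
[[0,0,-0.47],[0.18,0.65,0.11],85], 
[[0,0,-0.48],[0.15,0.66,0.1],85], 
[[0,0,-0.47],[0.12,0.67,0.11],85], 
-- [0.53785335 0.36499958 0.20988186] 163.39721993941146
```

Request:
{"fn": "apply_moves", "kwargs": {
  "moves": [
    [[0,0,-0.5],[0.25,0.65,0.1],85],
    [[0,0,-0.5],[0.2,0.65,0.1],85],
    [[0,0,-0.45],[0.2,0.65,0.1],85],
    [[0,0,-0.45],[0.15,0.65,0.1],85],
    [[0,0,-0.45],[0.1,0.65,0.1],85],
    [[0,0,0],[0,0,0],85]
  ]
}}

```text
t: 3.6
eef_pos: [0.5413, 0.3701, 0.2073]
orientation: [0.14, 0.99, -0.003, 0.002]
force: [-0.8, -0.4, 0.9]
finger_gap: 0.996
```

Run:
```python
from h import *
c=snap('wrist','w2.png');print(pose()[:2])
```

```text
(array([0.54111341, 0.36846124, 0.20744163]), np.float64(163.80293197225828))
```

View pics/w2.png

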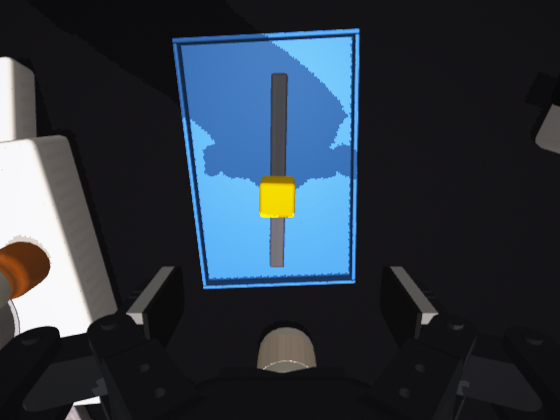

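The wrist view shows the spanner bar from (279,74) at its head to (277,266) at its tail, with the yellow block at (277,197).

Run:
```python
from h import *
np.set_printoptions(precision=4,suppress=True)
c=snap('wrist');f=c['frame'];hsv=cv2.cvtColor(f,cv2.COLOR_BGR2HSV)
y=cv2.inRange(hsv,(20,150,120),(35,255,255));n,l,s,ce=cv2.connectedComponentsWithStats(y)
i=1+np.argmax(s[1:,4]);r=cv2.minAreaRect(np.argwhere(l==i)[:,::-1].astype(np.float32))
print('yel',s[i],ce[i],r)
# top face (bright)
for p in [(261,177.5),(294.5,177.5),(295,213),(260.5,213)]: print(onz(c,*p,.065))
m=((hsv[...,1]<110)).astype(np.uint8);m[:, :255]=0;m[:,300:]=0;m[:60]=0;m[272:]=0
ys,xs=np.nonzero(m);print(ys.min(),ys.max())
for a,b in [(74,100),(240,266)]:
    k=(ys>=a)&(ys<b);print('seg',a,xs[k].mean(),onz(c,xs[k].mean(),ys[k].mean(),.030), xs[k].min(),xs[k].max())
H=onz(c,279,ys.min(),.03);T=onz(c,277,ys.max()+1,.03);print(H,T,np.linalg.norm(H-T))
cv2.imwrite('pics/w2c.png',cv2.resize(f[60:290,190:370],None,fx=2.6,fy=2.6))
```

```text
yel [ 262  176   35   41 1388] [279.0295 196.3192] ((279.0, 196.0), (40.0, 34.0), 90.0)
[0.5154 0.3574 0.065 ]
[0.523  0.3834 0.065 ]
[0.5519 0.3757 0.065 ]
[0.5439 0.3481 0.065 ]
73 266
seg 74 280.6283618581907 [0.4514 0.3923 0.03  ] 273 288
seg 240 278.57262569832403 [0.5968 0.3477 0.03  ] 272 285
[0.4407 0.394  0.03  ] [0.6113 0.3418 0.03  ] 0.17836960495387566
```

View pics/w2c.png

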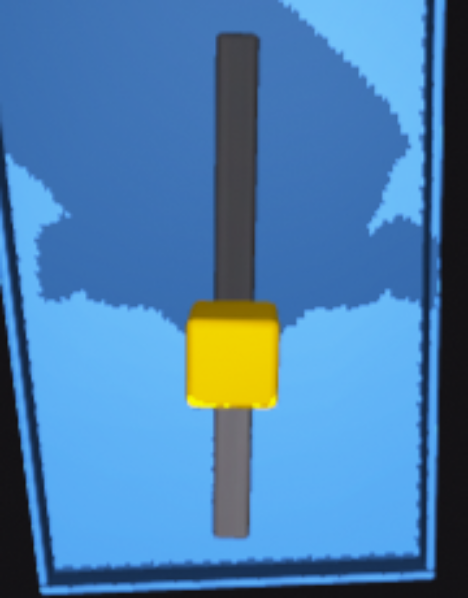

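Run:
```python
from h import *
print(pose()[:2]);plan([(.5378,.3645,.12,163,4),(.5378,.3645,.048,163,4)],85)
```

```text
(array([0.54092815, 0.36740485, 0.20780201]), np.float64(163.72520270406778))
[[0,0,0.03],[0.02,-0.03,0.73],85], 
[[0,0,0.03],[0.02,-0.03,0.73],85], 
[[0,0,0.03],[0.02,-0.03,0.73],85], 
[[0,0,0.03],[0.01,-0.03,0.74],85], 
-- [0.53788956 0.36455057 0.11990201] 163.00520270406776
[[0,0,0],[0,-0,0.6],85], 
[[0,0,0],[0,-0,0.6],85], 
[[0,0,0],[0,-0,0.6],85], 
[[0,0,0],[0,-0,0.6],85], 
-- [0.53788956 0.36455057 0.04790201] 163.00520270406776
```

Request:
{"fn": "apply_moves", "kwargs": {
  "moves": [
    [[0,0,0.05],[0,-0.05,0.7],85],
    [[0,0,0.05],[0,-0.05,0.7],85],
    [[0,0,0],[0,-0.05,0.7],85],
    [[0,0,0],[0,0,0.7],85],
    [[0,0,0],[0,0,0.6],85],
    [[0,0,0],[0,0,0.6],85]
  ]
}}

```text
t: 4.2
eef_pos: [0.5456, 0.3553, 0.0914]
orientation: [0.154, 0.988, -0.002, 0.007]
force: [0.1, 0.4, -0.3]
finger_gap: 0.993
```

Run:
```python
from h import *
p,y,o=pose();print(p,y,R.from_quat(o['orientation']).as_matrix()[:,2]);plan([(.5378,.3645,.048,163,3)],85)
```

```text
[0.54557439 0.35533475 0.09136762] 162.27209640998575 [ 0.01324989 -0.00608859 -0.99989368]
[[0,0,-0.04],[0.11,0.07,0.48],85], 
[[0,0,-0.04],[0.11,0.07,0.48],85], 
[[0,0,-0.04],[0.12,0.07,0.49],85], 
-- [0.53773867 0.36440746 0.04786762] 162.99209640998578
```

```bash
cat >> h.py <<'E'
def down(yaw):
    a=np.radians(yaw);x=np.array([np.cos(a),np.sin(a),0]);z=np.array([0,0,-1.]);return R.from_matrix(np.c_[x,np.cross(z,x),z])
def plan(wps,grip):
    o=get_obs();p=np.array(o['eef_pos']);q=R.from_quat(o['orientation'])
    print('from',p.round(4),'yaw',round(pose()[1],2))
    for (x,y,z,yw,n) in wps:
        for k in range(n):
            r=n-k;t=np.round(q.inv().apply((np.array([x,y,z])-p)/r)/.03,2)
            w=np.round(np.degrees((q.inv()*down(yw)).as_rotvec()/r)/6,2)
            print(f"[[{w[0]:g},{w[1]:g},{w[2]:g}],[{t[0]:g},{t[1]:g},{t[2]:g}],{grip}],", '!!' if max(abs(t).max(),abs(w).max())>1 else '')
            p=p+q.apply(t*.03);q=q*R.from_rotvec(np.radians(w*6))
        print('--',p.round(4))
E
python3 - <<'E'
from h import *
plan([(.5378,.3645,.075,163,2),(.5378,.3645,.048,163,2)],85)
E
```

```text
from [0.5456 0.3553 0.0914] yaw 162.27
[[-0.01,0.07,-0.06],[0.17,0.11,0.27],85], 
[[-0.01,0.07,-0.06],[0.18,0.1,0.27],85], 
-- [0.5376 0.3644 0.075 ]
[[0,-0,-0],[-0,0,0.45],85], 
[[0,-0,-0],[-0.01,0,0.45],85], 
-- [0.5379 0.3644 0.048 ]
```

Request:
{"fn": "apply_moves", "kwargs": {
  "moves": [
    [[0,0.07,-0.05],[0.2,0.1,0.3],85],
    [[0,0.07,-0.05],[0.2,0.1,0.25],85],
    [[0,0,0],[0,0,0.2],85]
  ]
}}

```text
t: 4.45
eef_pos: [0.5344, 0.3601, 0.0658]
orientation: [0.152, 0.988, -0.003, -0.002]
force: [0.3, -0.1, -0.4]
finger_gap: 0.992
```

Run:
```python
from h import *
plan([(.5378,.3645,.048,163,2)],85)
```

```text
from [0.5344 0.3601 0.0658] yaw 162.54
[[-0.03,-0.02,-0.04],[-0.03,0.09,0.3],85], 
[[-0.03,-0.02,-0.04],[-0.04,0.09,0.29],85], 
-- [0.5379 0.3646 0.0481]
```

Request:
{"fn": "apply_moves", "kwargs": {
  "moves": [
    [[0,0,-0.05],[-0.05,0.1,0.3],85],
    [[0,0,-0.05],[-0.05,0.1,0.3],85],
    [[0,0,0],[0,0,0],85]
  ]
}}

```text
t: 4.7
eef_pos: [0.5397, 0.3652, 0.047]
orientation: [0.146, 0.989, -0.002, -0.002]
force: [-1.1, 0.1, 0.3]
finger_gap: 0.997
```

Run:
```python
from h import *
plan([(.5378,.3645,.048,163,2)],85)
snap('wrist','w3.png')
```

```text
from [0.5397 0.3652 0.047 ] yaw 163.16
[[-0.02,-0.02,0.01],[0.03,-0.02,-0.02],85], 
[[-0.03,-0.01,0.02],[0.02,-0.02,-0.01],85], 
-- [0.5379 0.3645 0.0479]
```

View pics/w3.png

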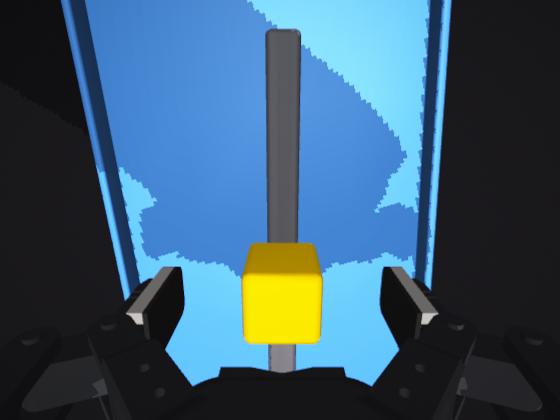

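The block at (282,295) sits centred between the open pads at (175,295) and (390,295). Closing now.

Request:
{"fn": "apply_moves", "kwargs": {
  "moves": [
    [[0,0,0],[0.05,0,0],20],
    [[0,0,0],[0,0,0],20],
    [[0,0,0],[0,0,0],20],
    [[0,0,0],[0,0,0],20],
    [[0,0,0],[0,0,0],20],
    [[0,0,0],[0,0,0],20]
  ]
}}

```text
t: 5.25
eef_pos: [0.5397, 0.367, 0.0501]
orientation: [0.146, 0.989, -0.001, -0.0]
force: [-0.7, 0.0, -3.8]
finger_gap: 0.344
```

Request:
{"fn": "apply_moves", "kwargs": {
  "moves": [
    [[0,0,0],[0,0,-0.4],20],
    [[0,0,0],[0,0,-0.8],20],
    [[0,0,0],[0,0,-1],20],
    [[0,0,0],[0,0,-1],20],
    [[0,0,0],[0,0,-1],20],
    [[0,0,0],[0,0,-0.8],20],
    [[0,0,0],[0,0,0],20]
  ]
}}

```text
t: 5.83
eef_pos: [0.5361, 0.3646, 0.2062]
orientation: [0.146, 0.989, -0.005, -0.004]
force: [0.7, 0.7, -1.1]
finger_gap: 0.34
```

Run:
```python
from h import *
p,y,o=pose();print(p,y,o['finger_gap'],R.from_quat(o['orientation']).as_matrix()[:,2])
snap('wrist','w4.png')
```

```text
[0.5361128  0.3646051  0.20624001] 163.1568736002495 0.34010322917276026 [-0.00961608 -0.00779303 -0.9999234 ]
```

View pics/w4.png

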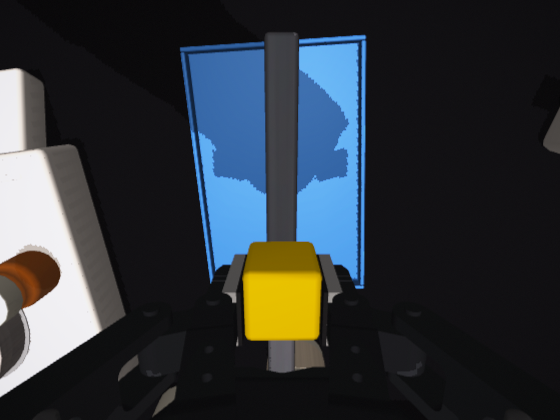

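Run:
```python
from h import *
c=snap('wrist');o=get_obs();q=R.from_quat(o['orientation']);p=np.array(o['eef_pos'])
cam=q.inv().apply(np.array(c['origin'])-p);print('cam in tool',cam,(q.inv()*R.from_quat(c['orientation'])).as_matrix())
f=c['frame'];hsv=cv2.cvtColor(f,cv2.COLOR_BGR2HSV)
def tool(u,v,zt): # plane tool z=zt
    oo,d=ray(c,u,v);oo=q.inv().apply(oo-p);d=q.inv().apply(d);return oo+d*(zt-oo[2])/d[2]
g=((hsv[...,1]<110)&(hsv[...,2]>25)).astype(np.uint8);g[:,:260]=0;g[:,305:]=0
for v in range(28,42): print(v,f[v,282],end=';')
for v in [60,120,200]:
    xs=np.nonzero(g[v])[0];print(v,xs.min(),xs.max(),tool((xs.min()+xs.max()+1)/2,v,.02))
print('head',tool(282,33,.02),tool(282,33,.02-0.002))
y=cv2.inRange(hsv,(20,150,120),(35,255,255));ys,xs=np.nonzero(y);print(xs.min(),xs.max(),ys.min(),ys.max())
```

```text
cam in tool [ 0.07162279  0.00060123 -0.12732481] [[-6.44399634e-04  9.59442301e-01  2.81904339e-01]
 [ 9.99995761e-01  1.41876597e-03 -2.54280294e-03]
 [-2.83962899e-03  2.81901505e-01 -9.59439148e-01]]
28 [19 16 17];29 [19 16 17];30 [18 16 17];31 [22 20 21];32 [42 39 40];33 [55 52 52];34 [59 55 55];35 [63 59 58];36 [66 62 61];37 [67 63 62];38 [67 63 62];39 [67 63 62];40 [67 63 62];41 [68 62 62];60 265 298 [0.09200068 0.0011447  0.02      ]
120 266 297 [0.06856582 0.00113506 0.02      ]
200 267 296 [0.03352068 0.00112064 0.02      ]
head [0.10185058 0.00114876 0.02      ] [0.10144022 0.00114133 0.018     ]
243 321 242 340
```

Run:
```python
from h import *
plan([(.5545,-.0247,.206,84,16)],20)
```

```text
from [0.5347 0.3636 0.2015] yaw 163.16
[[-0.01,0,0.82],[-0.27,-0.76,-0],20], 
[[-0.01,0,0.82],[-0.34,-0.74,-0],20], 
[[-0.01,0,0.83],[-0.4,-0.7,-0],20], 
[[-0.01,0,0.82],[-0.46,-0.67,-0],20], 
[[-0.01,0,0.83],[-0.52,-0.63,-0.01],20], 
[[-0.01,0,0.82],[-0.57,-0.58,-0.01],20], 
[[-0.01,0,0.83],[-0.61,-0.53,-0.01],20], 
[[-0.01,0,0.82],[-0.66,-0.47,-0.01],20], 
[[-0.01,0,0.83],[-0.7,-0.41,-0.01],20], 
[[-0.01,0,0.82],[-0.73,-0.35,-0.01],20], 
[[-0.01,0,0.83],[-0.76,-0.29,-0],20], 
[[-0.01,0,0.82],[-0.78,-0.22,-0.01],20], 
[[-0.01,0,0.83],[-0.79,-0.15,-0],20], 
[[-0.01,0.01,0.82],[-0.8,-0.08,-0.01],20], 
[[-0.01,0.01,0.83],[-0.81,-0.02,-0.01],20], 
[[-0.02,0,0.82],[-0.81,0.06,-0],20], 
-- [ 0.5546 -0.0248  0.2059]
```

Request:
{"fn": "apply_moves", "kwargs": {
  "moves": [
    [[0,0,0.8],[-0.25,-0.75,-0.1],20],
    [[0,0,0.8],[-0.35,-0.75,-0.05],20],
    [[0,0,0.85],[-0.4,-0.7,0],20],
    [[0,0,0.8],[-0.45,-0.65,0],20],
    [[0,0,0.85],[-0.5,-0.65,0],20],
    [[0,0,0.8],[-0.55,-0.6,0],20],
    [[0,0,0.85],[-0.6,-0.55,0],20],
    [[0,0,0.8],[-0.65,-0.45,0],20],
    [[0,0,0.8],[-0.7,-0.4,0],20],
    [[0,0,0.8],[-0.75,-0.35,0],20],
    [[0,0,0.8],[-0.75,-0.3,0],20],
    [[0,0,0.8],[-0.8,-0.2,0],20]
  ]
}}

```text
t: 6.93
eef_pos: [0.5273, 0.0597, 0.1824]
orientation: [0.626, 0.779, -0.026, -0.014]
force: [0.2, -0.2, -2.5]
finger_gap: 0.341
```

Run:
```python
from h import *
plan([(.5545,-.0247,.19,84,5)],20)
```

```text
from [0.5273 0.0597 0.1824] yaw 102.43
[[-0.11,0.04,0.61],[-0.59,0.05,-0.05],20], 
[[-0.1,0.04,0.61],[-0.58,0.09,-0.05],20], 
[[-0.11,0.04,0.62],[-0.58,0.13,-0.05],20], 
[[-0.1,0.03,0.61],[-0.57,0.17,-0.05],20], 
[[-0.11,0.04,0.62],[-0.55,0.2,-0.05],20], 
-- [ 0.5544 -0.0246  0.19  ]
```

Request:
{"fn": "apply_moves", "kwargs": {
  "moves": [
    [[-0.1,0.05,0.6],[-0.6,0.05,-0.2],20],
    [[-0.1,0.05,0.6],[-0.6,0.1,-0.1],20],
    [[-0.1,0.05,0.6],[-0.6,0.15,-0.1],20],
    [[-0.1,0.05,0.6],[-0.5,0.2,0],20],
    [[-0.1,0.05,0.6],[-0.5,0.2,0],20],
    [[0,0,0],[0,0,0],20]
  ]
}}

```text
t: 7.43
eef_pos: [0.5467, -0.0318, 0.1803]
orientation: [0.749, 0.662, -0.008, -0.01]
force: [0.1, 0.1, -2.5]
finger_gap: 0.343
```

Run:
```python
from h import *
plan([(.5545,-.0247,.17,84,3)],20)
snap('wrist','w5.png');plan([(.5545,-.0247,.17,84,3)],20)
```

```text
from [ 0.5467 -0.0318  0.1803] yaw 82.94
[[-0.08,-0.01,-0.06],[0.09,0.08,0.11],20], 
[[-0.08,-0,-0.06],[0.09,0.08,0.11],20], 
[[-0.08,-0.01,-0.06],[0.09,0.08,0.12],20], 
-- [ 0.5546 -0.0246  0.17  ]
from [ 0.5457 -0.0306  0.1798] yaw 83.1
[[-0.09,-0.01,-0.05],[0.08,0.09,0.11],20], 
[[-0.09,-0.01,-0.05],[0.07,0.09,0.11],20], 
[[-0.08,-0.01,-0.05],[0.08,0.09,0.1],20], 
-- [ 0.5544 -0.0246  0.1701]
```

View pics/w5.png

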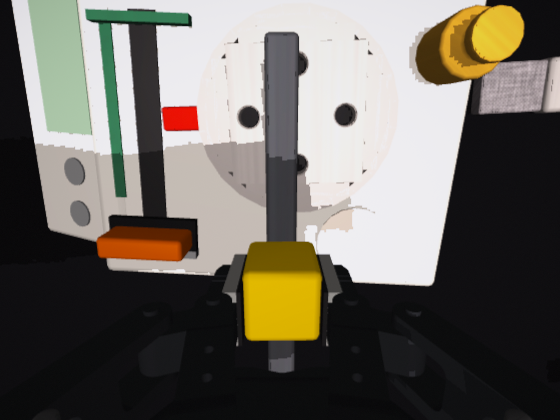

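The wrist view shows the bar over the ring. The free side holes are at (249,117) and (345,114), and the pair to be used shows partly at (300,63) and (300,163). The bar needs to go about 8 mm to the right and stay parallel.

Request:
{"fn": "apply_moves", "kwargs": {
  "moves": [
    [[-0.1,0,-0.05],[0.1,0.1,0.1],20],
    [[-0.1,0,-0.05],[0.1,0.1,0.1],20],
    [[-0.1,0,-0.05],[0.05,0.1,0.1],20],
    [[0,0,0],[0,0,0],20]
  ]
}}

```text
t: 7.82
eef_pos: [0.5529, -0.0214, 0.1655]
orientation: [0.741, 0.671, 0.001, -0.001]
force: [-0.4, -1.0, -3.0]
finger_gap: 0.345
```

```bash
cat >> h.py <<'E'
def holes(fn,box=(190,20,410,210),thr=90,zprong=.02,zr=.09):
    snap('wrist');c=snap('wrist',fn);o=get_obs();q=R.from_quat(o['orientation']);p=np.array(o['eef_pos'])
    print('pose',p.round(4),'yaw',round(pose()[1],2),'toolz',q.as_matrix()[:,2].round(4),'F',np.round(o['force'],1))
    f=c['frame'];hsv=cv2.cvtColor(f,cv2.COLOR_BGR2HSV)
    m=(hsv[...,2]<thr).astype(np.uint8);x0,y0,x1,y1=box;mm=np.zeros_like(m);mm[y0:y1,x0:x1]=m[y0:y1,x0:x1]
    n,l,s,ce=cv2.connectedComponentsWithStats(mm);out=[]
    for i in range(1,n):
        if 60<s[i,4]<1500:
            w=onz(c,*ce[i],zr);t=q.inv().apply(w-p);print('blob',s[i],ce[i].round(1),'world',w.round(4),'tool',t.round(4));out.append((s[i],ce[i],w,t))
    return c,o,out
E
python3 - <<'E'
from h import *
holes('w6.png')
E
```

```text
pose [ 0.5528 -0.0216  0.1662] yaw 84.29 toolz [-8.0e-04  3.6e-03 -1.0e+00] F [-0.9 -0.  -3.1]
blob [227 125  22  22 366] [237.4 135.7] world [0.5316 0.0401 0.09  ] tool [ 0.059  -0.0272  0.0765]
blob [328 125  22  22 364] [338.6 135.8] world [0.5906 0.0341 0.09  ] tool [0.059  0.0321 0.0764]
```

View pics/w6.png

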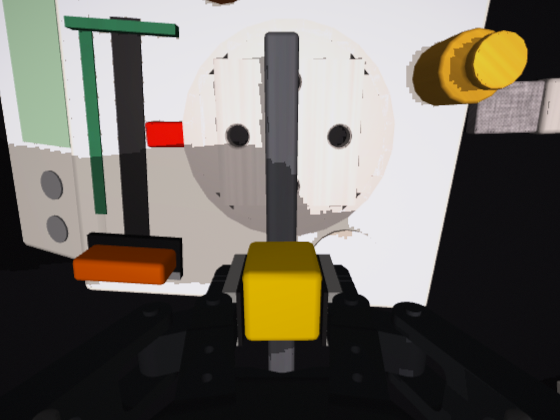

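Run:
```python
from h import *
plan([(.5538,-.0247,.142,84.3,3)],20)
```

```text
from [ 0.5528 -0.0216  0.1662] yaw 84.29
[[-0,-0.01,-0],[-0.03,0.01,0.27],20], 
[[-0.01,-0.01,-0],[-0.04,0.02,0.27],20], 
[[-0,-0.01,-0],[-0.03,0.01,0.27],20], 
-- [ 0.5537 -0.0247  0.1419]
```

Request:
{"fn": "apply_moves", "kwargs": {
  "moves": [
    [[0,0,0],[-0.04,0.02,0.25],20],
    [[0,0,0],[-0.04,0.02,0.25],20],
    [[0,0,0],[-0.03,0.01,0.2],20],
    [[0,0,0],[0,0,0],20]
  ]
}}

```text
t: 8.25
eef_pos: [0.5546, -0.0243, 0.1439]
orientation: [0.741, 0.672, 0.001, -0.001]
force: [-0.6, -0.3, -3.1]
finger_gap: 0.34
```

Run:
```python
from h import *
holes('w7.png');snap('scene','s7.png')
f=cv2.imread('pics/s7.png');cv2.imwrite('pics/s7c.png',cv2.resize(f[150:280,220:370],None,fx=5,fy=4.5,interpolation=cv2.INTER_CUBIC))
```

```text
pose [ 0.555  -0.0243  0.1449] yaw 84.41 toolz [ 0.0016  0.0034 -1.    ] F [ 0.5  0.3 -2.9]
blob [216 121  24  24 461] [227.5 132.7] world [0.5316 0.0401 0.09  ] tool [ 0.0616 -0.0296  0.0551]
blob [329 121  25  25 468] [341.  133.1] world [0.5906 0.0341 0.09  ] tool [0.0614 0.0297 0.0551]
```

View pics/w7.png

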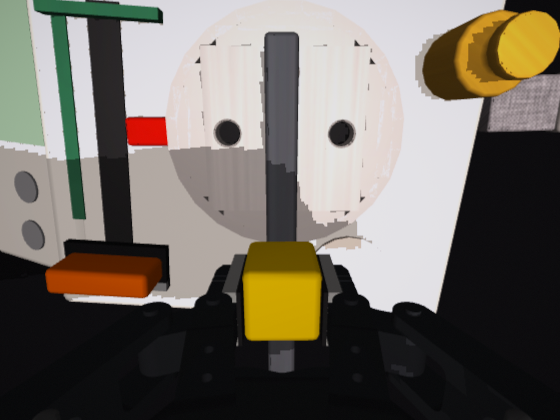

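View pics/s7c.png

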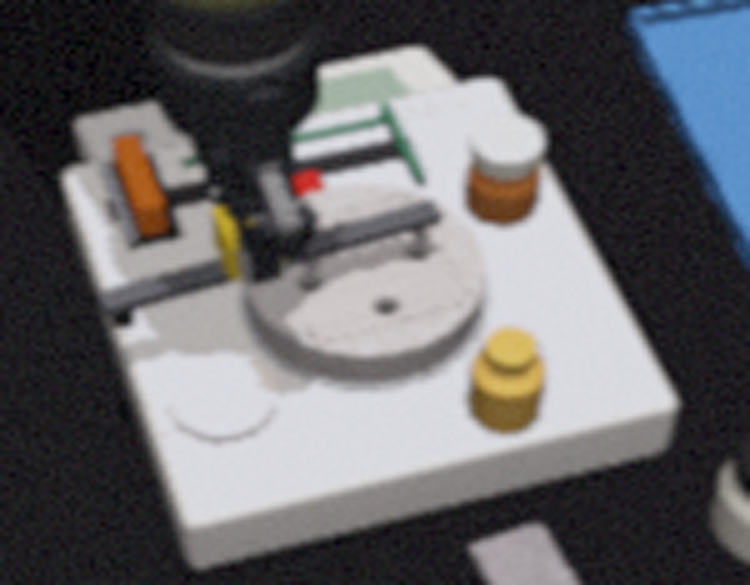

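Both prongs stand just above their holes in the scene view: the shadows and holes at crop (310,280) and (420,245) lie under the prongs. The offset is about 1 mm. Lowering now.

Request:
{"fn": "apply_moves", "kwargs": {
  "moves": [
    [[0,0,0],[0,-0.03,0.15],20],
    [[0,0,0],[0,-0.01,0.15],20],
    [[0,0,0],[0,0,0.15],20],
    [[0,0,0],[0,0,0.15],20]
  ]
}}

```text
t: 8.73
eef_pos: [0.5556, -0.0244, 0.1277]
orientation: [0.741, 0.672, 0.003, 0.001]
force: [0.7, 0.1, -3.2]
finger_gap: 0.345
```

Run:
```python
from h import *
o=get_obs();print(pose()[:2],o['force'],o['moment'],R.from_quat(o['orientation']).as_matrix()[:,2])
holes('w8.png')
```

```text
(array([ 0.55562931, -0.02435468,  0.12772717]), np.float64(84.39466215257912)) [ 0.73543376  0.06369074 -3.23722056] [-0.02727847  0.03389521 -0.017412  ] [ 0.00595481  0.00328154 -0.99997689]
pose [ 0.5549 -0.0243  0.1271] yaw 84.4 toolz [ 0.0041  0.0034 -1.    ] F [ 0.7  0.1 -3.5]
blob [208 121  27  28 574] [220.8 134.8] world [0.5317 0.0401 0.09  ] tool [ 0.0617 -0.0295  0.0372]
blob [333 121  27  28 581] [346.4 135.1] world [0.5906 0.0341 0.09  ] tool [0.0614 0.0297 0.0374]
```

Request:
{"fn": "apply_moves", "kwargs": {
  "moves": [
    [[0,0,0],[0,-0.01,0.1],20],
    [[0,0,0],[0,0,0.1],20],
    [[0,0,0],[0,0,0],20]
  ]
}}

```text
t: 9.08
eef_pos: [0.5549, -0.0246, 0.1226]
orientation: [0.741, 0.672, 0.003, 0.001]
force: [-0.3, 1.7, -1.4]
finger_gap: 0.346
```

Run:
```python
from h import *
o=get_obs();print(pose()[:2],o['force'],o['moment'])
holes('w9.png');snap('scene','s9.png')
f=cv2.imread('pics/s9.png');cv2.imwrite('pics/s9c.png',cv2.resize(f[150:280,220:370],None,fx=5,fy=4.5,interpolation=cv2.INTER_CUBIC))
```

```text
(array([ 0.55491105, -0.02461982,  0.1226012 ]), np.float64(84.40641498829956)) [-0.31901402  1.7300457  -1.42391857] [0.31478067 0.15638831 0.06561513]
pose [ 0.5551 -0.0247  0.1225] yaw 84.4 toolz [ 0.0057  0.0023 -1.    ] F [-2.1 -0.8  4.4]
blob [205 121  28  28 615] [218.8 134.4] world [0.5317 0.0401 0.09  ] tool [ 0.0621 -0.0298  0.0325]
blob [334 120  28  29 612] [347.8 134.7] world [0.5906 0.0341 0.09  ] tool [0.0619 0.0294 0.0328]
```

View pics/s9c.png

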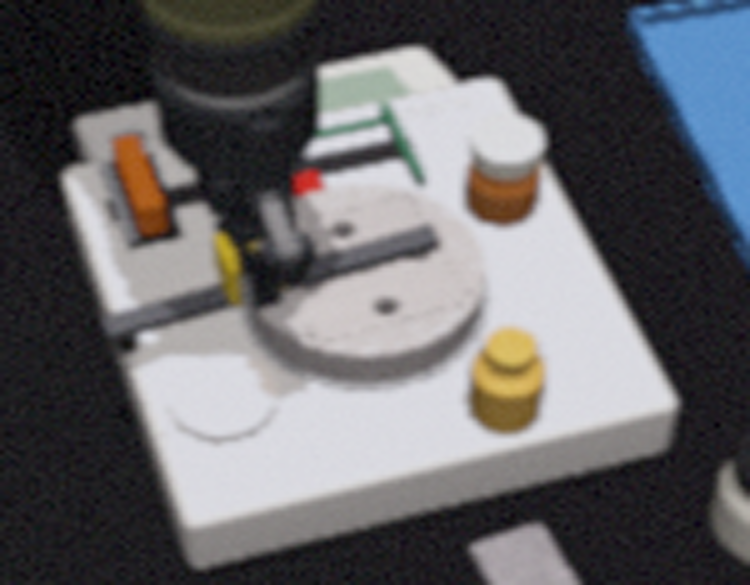

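Both prongs are fully in: the bar lies just over the ring in the scene view and Fz shows bottoming. Now turning anticlockwise about C = (0.561, 0.037).

Request:
{"fn": "apply_moves", "kwargs": {
  "moves": [
    [[0,0,-0.5],[0,0.11,0],20],
    [[0,0,-0.67],[0.01,0.145,0],20],
    [[0,0,-0.67],[0,0.145,0],20],
    [[0,0,-0.67],[0.01,0.145,0],20]
  ]
}}

```text
t: 9.57
eef_pos: [0.5727, -0.0243, 0.1228]
orientation: [0.644, 0.765, 0.004, 0.002]
force: [-1.9, 0.2, 1.0]
finger_gap: 0.344
```

```bash
cat >> h.py <<'E'
C=np.array([.5611,.0371]);
def tstat(r=.0621,C=C):
    p,y,o=pose();q=R.from_quat(o['orientation']);a=np.radians(y);t=C-r*np.array([np.cos(a),np.sin(a)])
    e=q.inv().apply(np.r_[t,.1225]-p);print('yaw',round(y,2),'err tool mm',(e*1000).round(2),'tilt units',np.round(np.degrees((q.inv()*down(y)).as_rotvec())/6,3),'F',np.round(o['force'],1),'M',np.round(o['moment'],2),'gap',round(o['finger_gap'],3))
    print('slide-equivalent dir of line C-p yaw', np.degrees(np.arctan2(*(C-p[:2])[::-1])).round(2), 'r',np.linalg.norm(C-p[:2]).round(4))
E
python3 - <<'E'
from h import *
tstat()
E
```

```text
yaw 99.82 err tool mm [ 0.38 -0.92  0.32] tilt units [ 0.081 -0.008 -0.   ] F [-1.9  0.2  1. ] M [ 0.07  0.49 -0.42] gap 0.344
slide-equivalent dir of line C-p yaw 100.67 r 0.0625
```

Request:
{"fn": "apply_moves", "kwargs": {
  "moves": [
    [[0.03,0,-0.67],[0.01,0.12,0],20],
    [[0.03,0,-0.67],[0.01,0.14,0],20],
    [[0.03,0,-0.67],[0.01,0.145,0],20],
    [[0,0,-0.67],[0.01,0.145,0],20]
  ]
}}

```text
t: 9.9
eef_pos: [0.5899, -0.0186, 0.1228]
orientation: [0.527, 0.85, 0.0, 0.0]
force: [-2.0, -0.3, 2.3]
finger_gap: 0.342
```

Run:
```python
from h import *
tstat()
```

```text
yaw 116.44 err tool mm [ 0.55 -0.99  0.34] tilt units [0.006 0.002 0.   ] F [-2.  -0.3  2.3] M [ 0.11  0.52 -0.4 ] gap 0.342
slide-equivalent dir of line C-p yaw 117.35 r 0.0627
```

Request:
{"fn": "apply_moves", "kwargs": {
  "moves": [
    [[0,0,-0.67],[0.02,0.12,0],20],
    [[0,0,-0.67],[0.01,0.14,0],20],
    [[0,0,-0.67],[0.01,0.145,0],20],
    [[0,0,-0.67],[0.01,0.145,0],20]
  ]
}}

```text
t: 10.23
eef_pos: [0.6045, -0.0083, 0.1229]
orientation: [0.398, 0.917, 0.001, 0.001]
force: [-2.2, 0.1, 1.5]
finger_gap: 0.346
```

Run:
```python
from h import *
tstat()
```

```text
yaw 133.07 err tool mm [ 0.7  -0.66  0.37] tilt units [0.014 0.009 0.   ] F [-2.2  0.1  1.5] M [ 0.17  0.57 -0.44] gap 0.346
slide-equivalent dir of line C-p yaw 133.67 r 0.0628
```

Request:
{"fn": "apply_moves", "kwargs": {
  "moves": [
    [[0,0,-0.5],[0.02,0.09,0],20],
    [[0,0,-0.5],[0.01,0.1,0],20],
    [[0,0,-0.5],[0.01,0.1,0],20]
  ]
}}

```text
t: 10.48
eef_pos: [0.6111, -0.0009, 0.1229]
orientation: [0.322, 0.947, 0.001, 0.001]
force: [-0.7, 0.5, 0.4]
finger_gap: 0.341
```

Run:
```python
from h import *
tstat()
```

```text
yaw 142.39 err tool mm [ 0.74 -0.4   0.41] tilt units [0.025 0.021 0.   ] F [-0.7  0.5  0.4] M [ 0.22  0.4  -0.43] gap 0.341
slide-equivalent dir of line C-p yaw 142.75 r 0.0628
```

Request:
{"fn": "apply_moves", "kwargs": {
  "moves": [
    [[0,0,-0.4],[0.02,0.08,0],20],
    [[0,0,-0.4],[0.01,0.08,0],20]
  ]
}}

```text
t: 10.65
eef_pos: [0.6119, 0.0009, 0.1228]
orientation: [0.284, 0.959, -0.002, 0.001]
force: [-5.5, -6.3, 6.8]
finger_gap: 0.34
```

Run:
```python
from h import *
tstat()
holes('w10.png',box=(150,20,430,240))
```

```text
yaw 146.97 err tool mm [0.25 2.67 0.28] tilt units [-0.04   0.029 -0.   ] F [-5.5 -6.3  6.8] M [-1.18  1.33 -2.65] gap 0.34
slide-equivalent dir of line C-p yaw 144.53 r 0.0624
pose [0.612  0.0009 0.1228] yaw 146.87 toolz [ 4.0e-04 -4.8e-03 -1.0e+00] F [-4.9 -4.5  4.3]
blob [210 110  28  29 663] [223.5 124.1] world [0.5409 0.015  0.09  ] tool [ 0.0673 -0.0269  0.0327]
blob [337 132  28  28 611] [350.7 145.1] world [0.5806 0.0589 0.09  ] tool [0.058  0.0315 0.0325]
blob [390 224  40  16 499] [413.  232.5] world [0.6349 0.0636 0.09  ] tool [0.0152 0.0651 0.0325]
```

View pics/w10.png

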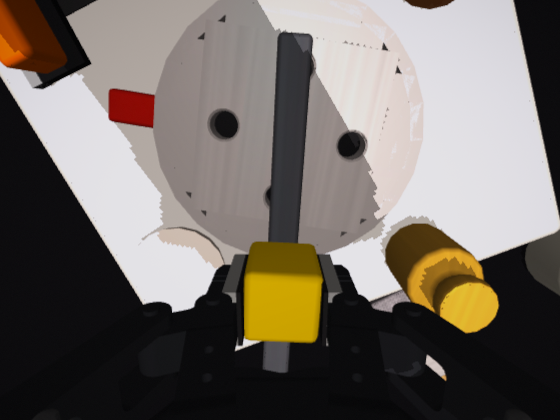

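The wrist view shows the ring holes at (223,124) and (351,145), so the ring axis is at 47.9° in world against a balance yaw of about -9.2°. That is about 57°, the stop, and the moment rose to -2.65 N m. Next I relax the spanner to mid-slack.

```bash
cat >> h.py <<'E'
def bar(c=None,zt=.02):
    c=c or snap('wrist');o=get_obs();q=R.from_quat(o['orientation']);p=np.array(o['eef_pos'])
    hsv=cv2.cvtColor(c['frame'],cv2.COLOR_BGR2HSV);m=((hsv[...,2]<88)).astype(np.uint8);pts=[]
    for v in range(45,235,10):
        xs=np.nonzero(m[v,240:330])[0]+240
        if len(xs)<5: continue
        # run containing nearest 285
        runs=np.split(xs,np.nonzero(np.diff(xs)>1)[0]+1);r=max(runs,key=len)
        if 22<len(r)<44:
            oo,d=ray(c,(r[0]+r[-1]+1)/2,v);oo=q.inv().apply(oo-p);d=q.inv().apply(d);pts.append((oo+d*(zt-oo[2])/d[2])[:2])
    pts=np.array(pts);k=np.polyfit(pts[:,0],pts[:,1],1);a=np.degrees(np.arctan(k[0]))
    y=pose()[1];print('bar n',len(pts),'angle in tool',a.round(2),'y at x=0',k[1].round(4),'y at .062',(k[0]*.062+k[1]).round(4),'resid',np.std(pts[:,1]-np.polyval(k,pts[:,0])).round(5),'head world dir',(y-a).round(2))
E
python3 - <<'E'
from h import *
bar()
E
```

```text
bar n 18 angle in tool 3.45 y at x=0 -0.001 y at .062 0.0028 resid 0.00029 head world dir 143.37
```

Request:
{"fn": "apply_moves", "kwargs": {
  "moves": [
    [[0,0,0.45],[0,-0.1,0],20],
    [[0,0,0.45],[0,-0.1,0],20],
    [[0,0,0],[0,0,0],20]
  ]
}}

```text
t: 11.05
eef_pos: [0.6094, -0.0036, 0.1227]
orientation: [0.334, 0.943, -0.001, 0.001]
force: [-0.8, -0.7, 1.0]
finger_gap: 0.343
```

Run:
```python
from h import *
tstat();c,o,b=holes('w11.png',box=(150,20,430,210));bar(c)
d=b[1][2]-b[0][2];print(np.degrees(np.arctan2(d[1],d[0])),(b[1][3]+b[0][3])/2)
```

```text
yaw 141.03 err tool mm [1.01 1.28 0.18] tilt units [-0.003  0.026 -0.   ] F [-0.8 -0.7  1. ] M [-0.09  0.4   0.06] gap 0.343
slide-equivalent dir of line C-p yaw 139.88 r 0.0631
pose [ 0.6094 -0.0035  0.1227] yaw 141.19 toolz [ 0.0018 -0.0024 -1.    ] F [-0.6  0.3  0.3]
blob [206 115  29  29 657] [220.2 129.2] world [0.5409 0.0151 0.09  ] tool [ 0.0651 -0.0284  0.0325]
blob [335 124  29  28 606] [349.2 137.2] world [0.5808 0.0588 0.09  ] tool [0.0614 0.0307 0.0325]
bar n 16 angle in tool 1.35 y at x=0 -0.0003 y at .062 0.0012 resid 0.00027 head world dir 139.84
47.64187224376387 [0.06327648 0.00114033 0.03252685]
```

Contact forces are near zero and the ring has stayed at 47.6°. Lifting the spanner out.

Request:
{"fn": "apply_moves", "kwargs": {
  "moves": [
    [[0,0,0],[0,0,-0.25],20],
    [[0,0,0],[0,0,-0.3],20],
    [[0,0,0],[0,0,-0.4],20],
    [[0,0,0],[0,0,-0.6],20],
    [[0,0,0],[0,0,-0.8],20],
    [[0,0,0],[0,0,-0.6],20]
  ]
}}

```text
t: 11.65
eef_pos: [0.6061, -0.0027, 0.2109]
orientation: [0.33, 0.944, -0.003, -0.003]
force: [1.3, -1.5, -2.6]
finger_gap: 0.341
```

Run:
```python
from h import *
tstat();c,o,b=holes('w12.png',box=(190,20,410,210));bar(c);plan([(.55,.33,.21,163.2,14)],20)
```

```text
yaw 141.52 err tool mm [-2.49  3.86 88.35] tilt units [-0.074 -0.043  0.   ] F [ 1.3 -1.5 -2.6] M [-0.01 -0.05  0.01] gap 0.341
slide-equivalent dir of line C-p yaw 138.48 r 0.0601
pose [ 0.6082 -0.0027  0.2128] yaw 141.51 toolz [-0.0027 -0.0031 -1.    ] F [ 0.5 -0.3 -2.5]
blob [190  20  19  12 120] [196.   23.6] world [0.4703 0.0325 0.09  ] tool [ 0.1299 -0.0578  0.1231]
blob [343  20  45  18 348] [360.8  29.3] world [0.5417 0.1165 0.09  ] tool [0.1263 0.0524 0.1226]
blob [236 117  18  18 255] [244.5 125.6] world [0.5408 0.0151 0.09  ] tool [ 0.0638 -0.0275  0.1229]
blob [318 123  17  17 231] [326.2 131.4] world [0.5808 0.0589 0.09  ] tool [0.0598 0.0317 0.1227]
blob [362 184  19  26 308] [371. 198.] world [0.6422 0.0562 0.09  ] tool [0.0101 0.0678 0.1225]
bar n 16 angle in tool 1.35 y at x=0 -0.0003 y at .062 0.0012 resid 0.00022 head world dir 140.16
from [ 0.6082 -0.0027  0.2128] yaw 141.51
[[-0,-0,-0.26],[0.6,0.53,0],20], 
[[-0,-0,-0.26],[0.59,0.55,0],20], 
[[-0,-0,-0.26],[0.57,0.57,0.01],20], 
[[-0,-0,-0.26],[0.56,0.58,0],20], 
[[-0,-0,-0.26],[0.54,0.6,0.01],20], 
[[-0,-0,-0.26],[0.52,0.61,0],20], 
[[-0,-0,-0.26],[0.51,0.62,0.01],20], 
[[-0.01,-0,-0.26],[0.49,0.64,0],20], 
[[-0,-0,-0.26],[0.47,0.65,0.01],20], 
[[-0.01,-0,-0.26],[0.45,0.66,0.01],20], 
[[-0,-0,-0.25],[0.44,0.68,0.01],20], 
[[-0.01,-0,-0.26],[0.42,0.69,0],20], 
[[-0,-0.01,-0.25],[0.4,0.7,0.01],20], 
[[-0.01,-0,-0.26],[0.38,0.7,0],20], 
-- [0.5498 0.3299 0.21  ]
```

View pics/w12.png

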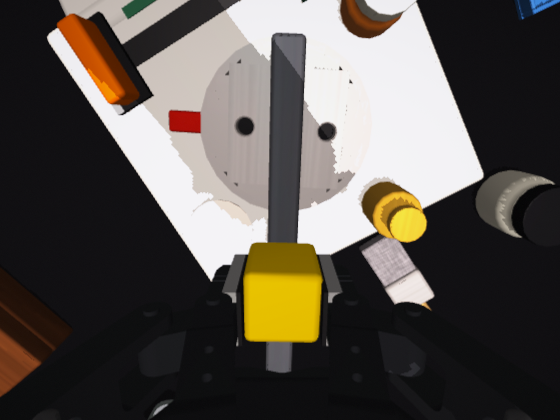

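The spanner is out. The holes are at (244,126) and (326,131), and the nose at (185,122) stands clear of the slide track. Going back to the tray.

Request:
{"fn": "apply_moves", "kwargs": {
  "moves": [
    [[0,0,-0.26],[0.6,0.55,-0.1],20],
    [[0,0,-0.26],[0.6,0.55,-0.05],20],
    [[0,0,-0.26],[0.55,0.55,0],20],
    [[0,0,-0.26],[0.55,0.6,0],20],
    [[0,0,-0.26],[0.55,0.6,0],20],
    [[0,0,-0.26],[0.5,0.6,0],20],
    [[0,0,-0.26],[0.5,0.6,0],20],
    [[0,0,-0.26],[0.5,0.65,0],20],
    [[0,0,-0.26],[0.45,0.65,0],20],
    [[0,0,-0.26],[0.45,0.65,0],20],
    [[0,0,-0.26],[0.45,0.7,0],20]
  ]
}}

```text
t: 12.67
eef_pos: [0.5586, 0.2633, 0.2058]
orientation: [0.18, 0.984, -0.005, -0.004]
force: [0.7, 0.4, -2.5]
finger_gap: 0.346
```

Run:
```python
from h import *
plan([(.5385,.3665,.19,164.5,6)],20)
```

```text
from [0.5586 0.2633 0.2058] yaw 159.23
[[-0.02,-0.01,-0.15],[0.31,0.5,0.08],20], 
[[-0.02,-0.01,-0.15],[0.3,0.5,0.08],20], 
[[-0.02,-0.01,-0.14],[0.29,0.51,0.09],20], 
[[-0.02,-0.01,-0.15],[0.28,0.51,0.09],20], 
[[-0.02,-0.01,-0.14],[0.28,0.51,0.09],20], 
[[-0.01,-0,-0.15],[0.27,0.52,0.08],20], 
-- [0.5385 0.3665 0.1901]
```

Request:
{"fn": "apply_moves", "kwargs": {
  "moves": [
    [[0,0,-0.15],[0.3,0.5,0.05],20],
    [[0,0,-0.15],[0.3,0.5,0.05],20],
    [[0,0,-0.15],[0.3,0.5,0.05],20],
    [[0,0,-0.15],[0.3,0.5,0.05],20],
    [[0,0,-0.15],[0.25,0.5,0.05],20],
    [[0,0,-0.1],[0.2,0.4,0],20],
    [[0,0,0],[0,0,0],20]
  ]
}}

```text
t: 13.25
eef_pos: [0.5328, 0.3707, 0.1878]
orientation: [0.129, 0.992, -0.007, -0.008]
force: [-0.4, -0.2, -2.1]
finger_gap: 0.342
```

Run:
```python
from h import *
c=snap('wrist','w13.png');bar(c);plan([(.5385,.3665,.11,164.5,4),(.5385,.3665,.065,164.5,3)],20)
```

```text
bar n 19 angle in tool 1.51 y at x=0 0.0013 y at .062 0.003 resid 8e-05 head world dir 163.64
from [0.5329 0.3694 0.1876] yaw 165.15
[[-0.04,-0.03,0.03],[-0.06,-0,0.65],20], 
[[-0.04,-0.03,0.03],[-0.06,-0,0.64],20], 
[[-0.05,-0.03,0.02],[-0.06,-0.01,0.65],20], 
[[-0.04,-0.04,0.03],[-0.05,-0.01,0.64],20], 
-- [0.5385 0.3664 0.1101]
[[-0,0,-0],[0,0,0.5],20], 
[[-0,0,-0],[0,0,0.5],20], 
[[-0,0,-0],[0,0,0.5],20], 
-- [0.5385 0.3664 0.0651]
```

View pics/w13.png

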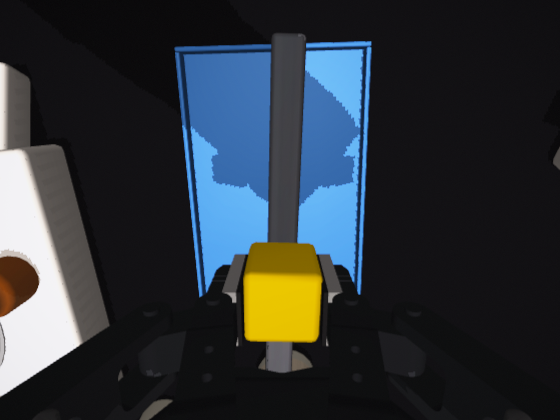

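The held bar lies along the tray, as it did after the pick-up. Lowering.

Request:
{"fn": "apply_moves", "kwargs": {
  "moves": [
    [[-0.05,-0.03,0],[-0.06,0,0.6],20],
    [[-0.05,-0.03,0],[-0.06,0,0.6],20],
    [[-0.05,-0.03,0],[-0.06,0,0.6],20],
    [[-0.05,-0.03,0],[-0.05,0,0.5],20],
    [[0,0,0],[0,0,0.3],20],
    [[0,0,0],[0,0,0],20]
  ]
}}

```text
t: 13.8
eef_pos: [0.5404, 0.3632, 0.106]
orientation: [0.131, 0.991, 0.001, 0.001]
force: [-0.3, -0.1, -3.2]
finger_gap: 0.34
```

Run:
```python
from h import *
plan([(.5385,.3665,.053,164.5,4)],20)
```

```text
from [0.5404 0.3632 0.106 ] yaw 164.99
[[0,0.01,0.02],[0.02,0.02,0.44],20], 
[[0,0,0.02],[0.02,0.02,0.44],20], 
[[0.01,0.01,0.02],[0.03,0.02,0.44],20], 
[[0,0,0.02],[0.02,0.03,0.45],20], 
-- [0.5385 0.3666 0.0529]
```

Request:
{"fn": "apply_moves", "kwargs": {
  "moves": [
    [[0,0,0.02],[0.02,0.05,0.45],20],
    [[0,0,0.02],[0.02,0.03,0.45],20],
    [[0,0,0.02],[0.03,0.03,0.4],20],
    [[0,0,0],[0.02,0.03,0.3],20],
    [[0,0,0],[0,0,0],20]
  ]
}}

```text
t: 14.22
eef_pos: [0.5406, 0.367, 0.0572]
orientation: [0.135, 0.991, 0.001, 0.002]
force: [-1.3, -0.4, -3.3]
finger_gap: 0.343
```

Run:
```python
from h import *
o=get_obs();print(o['force'],o['moment']);plan([(.5385,.3665,.050,164.5,2)],20)
```

```text
[-1.32750655 -0.42879907 -3.29255979] [-0.07504024  0.06241068 -0.01582099]
from [0.5406 0.367  0.0572] yaw 164.46
[[0.01,0.02,-0],[0.03,-0.02,0.12],20], 
[[0.01,0.02,-0.01],[0.03,-0.02,0.12],20], 
-- [0.5386 0.3664 0.05  ]
```

Request:
{"fn": "apply_moves", "kwargs": {
  "moves": [
    [[0,0,0],[0.03,0,0.1],20],
    [[0,0,0],[0,0,0.1],20],
    [[0,0,0],[0,0,0.05],20],
    [[0,0,0],[0,0,0],20]
  ]
}}

```text
t: 14.55
eef_pos: [0.5403, 0.3678, 0.0502]
orientation: [0.135, 0.991, 0.001, 0.003]
force: [-0.0, 0.4, -2.4]
finger_gap: 0.344
```

Request:
{"fn": "apply_moves", "kwargs": {
  "moves": [
    [[0,0,0],[0,0,0.04],20],
    [[0,0,0],[0,0,0.03],20],
    [[0,0,0],[0,0,0],20]
  ]
}}

```text
t: 14.8
eef_pos: [0.5408, 0.3682, 0.0503]
orientation: [0.135, 0.991, 0.002, 0.003]
force: [0.0, 0.3, -3.3]
finger_gap: 0.343
```

Request:
{"fn": "apply_moves", "kwargs": {
  "moves": [
    [[0,0,0],[0,0,0.12],20],
    [[0,0,0],[0,0,0],20]
  ]
}}

```text
t: 14.97
eef_pos: [0.5416, 0.3689, 0.0509]
orientation: [0.135, 0.991, 0.003, 0.004]
force: [-0.2, 0.6, -3.7]
finger_gap: 0.341
```

Run:
```python
from h import *
c=snap('wrist','w14.png');bar(c);o=get_obs();print(o['force'],o['moment'],R.from_quat(o['orientation']).as_matrix()[:,2],pose()[:2])
snap('scene','s14.png');f=cv2.imread('pics/s14.png');cv2.imwrite('pics/s14c.png',cv2.resize(f[130:225,330:440],None,fx=6,fy=6,interpolation=cv2.INTER_CUBIC))
```

```text
Traceback (most recent call last):
  File "h.py", line 68, in bar
    pts=np.array(pts);k=np.polyfit(pts[:,0],pts[:,1],1);a=np.degrees(np.arctan(k[0]))
                                   ~~~^^^^^
IndexError: too many indices for array: array is 1-dimensional, but 2 were indexed
```

View pics/w14.png

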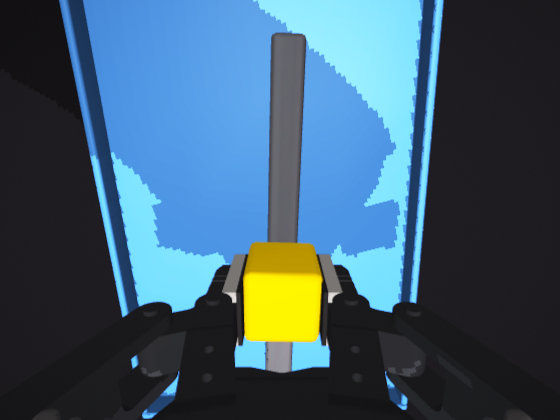

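The spanner lies inside the tray at the same height as at the pick-up. Opening the fingers.

Request:
{"fn": "apply_moves", "kwargs": {
  "moves": [
    [[0,0,0],[0,0,0],45],
    [[0,0,0],[0,0,0],60],
    [[0,0,0],[0,0,0],85],
    [[0,0,0],[0,0,0],85],
    [[0,0,0],[0,0,-0.4],85],
    [[0,0,0],[0,0,-0.8],85],
    [[0,0,0],[0,0,-1],85],
    [[0,0,0],[0,0,-1],85],
    [[0,0,0],[0,0,-1],85],
    [[0,0,0],[0,0,-0.5],85]
  ]
}}

```text
t: 15.85
eef_pos: [0.5383, 0.3668, 0.1946]
orientation: [0.135, 0.991, 0.0, 0.002]
force: [0.3, 0.7, 0.4]
finger_gap: 0.997
```

Run:
```python
from h import *
c=snap('wrist','w15.png');print(pose()[:2],get_obs()['finger_gap'])
H=onz(c,279,73,.03)
```

```text
(array([0.53937752, 0.36759391, 0.19722899]), np.float64(164.4821219011924)) 0.9971199167947677
```

View pics/w15.png

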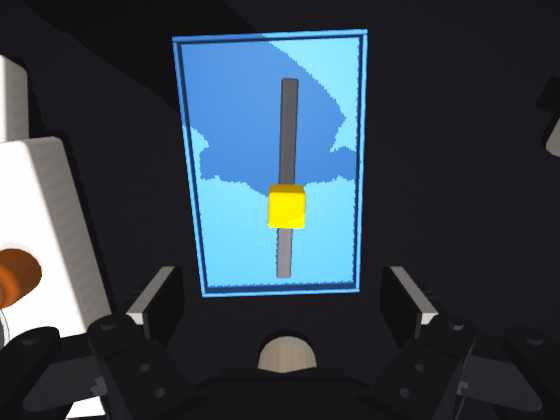

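The spanner lies flat inside the tray: head at (289,80), block at (287,206), tail at (284,277). Before pushing the slide with shut fingers, I work out how far the tips reach.

Run:
```python
from h import *
c=snap('wrist');o=get_obs();q=R.from_quat(o['orientation']);p=np.array(o['eef_pos'])
for y in (-.0427,-.015,.0427):
  for z in (-.01,0,.01,.017,.03): print(y,z,[proj(c,p+q.apply([x,y,z])).round(0) for x in (.011,-.011)])
f1=cv2.imread('pics/w15.png')[250:400,90:300];f2=cv2.imread('pics/w14.png')[220:370,150:360]
cv2.imwrite('pics/pads.png',cv2.resize(np.hstack([f1,f2]),None,fx=1.9,fy=3))
```

```text
-0.0427 -0.01 [array([171., 278.]), array([176., 327.])]
-0.0427 0 [array([178., 266.]), array([183., 313.])]
-0.0427 0.01 [array([185., 256.]), array([189., 300.])]
-0.0427 0.017 [array([189., 250.]), array([193., 293.])]
-0.0427 0.03 [array([196., 240.]), array([199., 280.])]
-0.015 -0.01 [array([242., 278.]), array([244., 327.])]
-0.015 0 [array([245., 266.]), array([247., 313.])]
-0.015 0.01 [array([247., 256.]), array([249., 300.])]
-0.015 0.017 [array([249., 250.]), array([250., 292.])]
-0.015 0.03 [array([251., 240.]), array([252., 280.])]
0.0427 -0.01 [array([392., 277.]), array([387., 327.])]
0.0427 0 [array([384., 266.]), array([380., 312.])]
0.0427 0.01 [array([377., 256.]), array([374., 300.])]
0.0427 0.017 [array([373., 250.]), array([370., 292.])]
0.0427 0.03 [array([367., 240.]), array([364., 280.])]
```

View pics/pads.png

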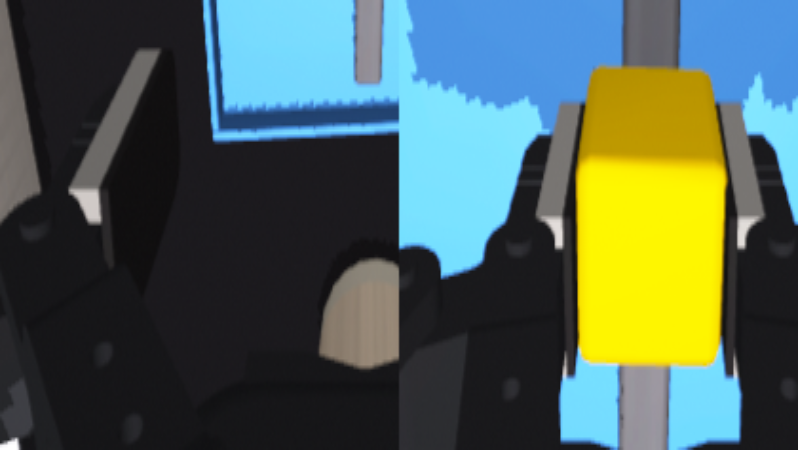

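Projecting the pad corners shows that the open tips stand about 0 to 4 mm ahead of the TCP. So the 17 mm tip reach is for shut fingers, and a TCP at z=0.090 puts the tips at 0.073. That is above the 8 mm end blocks and well into the grip's height.

Run:
```python
from h import *
plan([(.4356,-.0719,.19,170.6,17)],0)
```

```text
from [0.5392 0.3675 0.1949] yaw 164.48
[[0,0,-0.06],[-0.03,-0.88,0.01],0], 
[[0,0,-0.06],[-0.03,-0.88,0.01],0], 
[[0,0,-0.06],[-0.02,-0.89,0.01],0], 
[[0,0,-0.06],[-0.02,-0.89,0.01],0], 
[[0,0,-0.06],[-0.01,-0.88,0.01],0], 
[[0,0,-0.06],[-0.01,-0.89,0.01],0], 
[[0,0,-0.06],[-0,-0.89,0.01],0], 
[[0,0.01,-0.06],[0,-0.88,0],0], 
[[0,0,-0.06],[0.01,-0.89,0.01],0], 
[[0,0.01,-0.06],[0.01,-0.88,0],0], 
[[0,0,-0.06],[0.02,-0.88,0.01],0], 
[[0,0.01,-0.06],[0.03,-0.89,0],0], 
[[0.01,0,-0.06],[0.03,-0.88,0.01],0], 
[[0,0.01,-0.06],[0.04,-0.89,0.01],0], 
[[0.01,0,-0.06],[0.04,-0.88,0],0], 
[[0,0.01,-0.06],[0.05,-0.88,0.01],0], 
[[0.01,0,-0.06],[0.06,-0.89,0],0], 
-- [ 0.4355 -0.0719  0.1901]
```

Request:
{"fn": "apply_moves", "kwargs": {
  "moves": [
    [[0,0,-0.06],[-0.03,-0.9,-0.1],0],
    [[0,0,-0.06],[-0.03,-0.9,-0.05],0],
    [[0,0,-0.06],[0,-0.9,0],0],
    [[0,0,-0.06],[0,-0.9,0],0],
    [[0,0,-0.06],[0,-0.9,0],0],
    [[0,0,-0.06],[0,-0.9,0],0],
    [[0,0,-0.06],[0,-0.9,0],0],
    [[0,0,-0.06],[0,-0.9,0],0],
    [[0,0,-0.06],[0,-0.9,0],0],
    [[0,0,-0.06],[0,-0.9,0],0],
    [[0,0,-0.06],[0,-0.9,0],0],
    [[0,0,-0.06],[0.02,-0.9,0],0]
  ]
}}

```text
t: 16.95
eef_pos: [0.4582, 0.043, 0.1929]
orientation: [0.091, 0.996, 0.001, -0.0]
force: [0.3, 0.2, -0.5]
finger_gap: -0.005
```

Run:
```python
from h import *
plan([(.4356,-.0719,.18,170.6,8)],0)
```

```text
from [0.4582 0.043  0.1929] yaw 169.54
[[0,-0,-0.02],[0.01,-0.49,0.05],0], 
[[0,-0,-0.02],[0.01,-0.49,0.05],0], 
[[0,-0,-0.02],[0.01,-0.49,0.05],0], 
[[0,-0,-0.02],[0.01,-0.49,0.05],0], 
[[0,-0,-0.02],[0.01,-0.49,0.06],0], 
[[0.01,-0,-0.03],[0.01,-0.48,0.05],0], 
[[0,-0,-0.02],[0.01,-0.49,0.06],0], 
[[0.01,-0,-0.03],[0.01,-0.48,0.06],0], 
-- [ 0.4355 -0.0717  0.1799]
```

Request:
{"fn": "apply_moves", "kwargs": {
  "moves": [
    [[0,0,-0.02],[0,-0.5,0],0],
    [[0,0,-0.02],[0,-0.5,0],0],
    [[0,0,-0.02],[0,-0.5,0],0],
    [[0,0,-0.02],[0,-0.5,0],0],
    [[0,0,-0.02],[0,-0.5,0],0],
    [[0,0,-0.02],[0,-0.5,0],0],
    [[0,0,-0.02],[0,-0.5,0],0],
    [[0,0,0],[0,-0.3,0],0],
    [[0,0,0],[0,0,0],0]
  ]
}}

```text
t: 17.7
eef_pos: [0.4296, -0.079, 0.1885]
orientation: [0.087, 0.996, -0.0, -0.005]
force: [0.1, 0.6, -0.9]
finger_gap: 0.0
```

Run:
```python
from h import *
np.set_printoptions(precision=4,suppress=True)
c=snap('wrist','w16.png')
hsv=cv2.cvtColor(c['frame'],cv2.COLOR_BGR2HSV)
o=cv2.inRange(hsv,(5,140,80),(20,255,255));n,l,s,ce=cv2.connectedComponentsWithStats(o)
for i in range(1,n):
    if s[i,4]>300:
        r=cv2.minAreaRect(np.argwhere(l==i)[:,::-1].astype(np.float32));print('or',s[i],[onz(c,*p,.093)[:2] for p in cv2.boxPoints(r)])
plan([(.4356,-.0719,.12,170.6,4)],0)
```

```text
or [ 326  182   28   86 2159] [array([ 0.4674, -0.0539]), array([ 0.4061, -0.0438]), array([ 0.4096, -0.0265]), array([ 0.4713, -0.0354])]
or [   0  229   63  171 5476] [array([ 0.3998, -0.2729]), array([ 0.4073, -0.2304]), array([ 0.5466, -0.2812]), array([ 0.5378, -0.3309])]
from [ 0.4296 -0.0784  0.1885] yaw 170.07
[[-0,-0.02,-0.02],[-0.05,0.06,0.57],0], 
[[-0,-0.02,-0.02],[-0.04,0.06,0.57],0], 
[[-0,-0.03,-0.02],[-0.04,0.06,0.57],0], 
[[-0,-0.02,-0.03],[-0.04,0.07,0.57],0], 
-- [ 0.4355 -0.0718  0.1201]
```

View pics/w16.png

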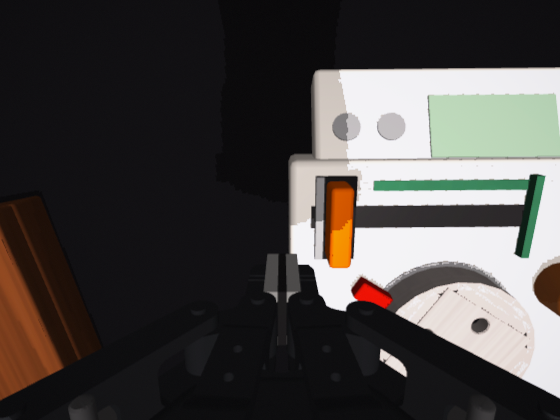

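In the wrist view the orange grip is at (341,224), square to the tool, with the shut fingers at (282,280) on its left and the nose at (371,294) out of the way. Lowering beside the grip.

Request:
{"fn": "apply_moves", "kwargs": {
  "moves": [
    [[0,0,0],[-0.05,0.05,0.55],0],
    [[0,0,0],[-0.05,0.05,0.55],0],
    [[0,0,0],[-0.05,0.05,0.55],0],
    [[0,0,0],[0,0.05,0.4],0],
    [[0,0,0],[0,0,0.3],0],
    [[0,0,0],[0,0,0],0]
  ]
}}

```text
t: 18.25
eef_pos: [0.4362, -0.0693, 0.1156]
orientation: [0.086, 0.996, 0.002, -0.004]
force: [0.3, 0.8, -0.3]
finger_gap: -0.003
```

Run:
```python
from h import *
plan([(.4356,-.0719,.091,170.6,3)],0)
```

```text
from [ 0.4362 -0.0693  0.1156] yaw 170.19
[[0.01,-0.02,-0.02],[-0,-0.03,0.27],0], 
[[0.01,-0.03,-0.02],[-0,-0.03,0.28],0], 
[[0,-0.02,-0.03],[-0,-0.03,0.27],0], 
-- [ 0.4356 -0.0719  0.091 ]
```

Request:
{"fn": "apply_moves", "kwargs": {
  "moves": [
    [[0,-0.02,-0.02],[0,-0.03,0.27],0],
    [[0,-0.02,-0.02],[0,-0.03,0.27],0],
    [[0,-0.02,-0.02],[0,-0.02,0.2],0],
    [[0,0,0],[0,0,0],0]
  ]
}}

```text
t: 18.58
eef_pos: [0.4365, -0.0708, 0.0924]
orientation: [0.081, 0.997, 0.001, 0.0]
force: [-0.1, -0.4, -0.6]
finger_gap: 0.0
```

Run:
```python
from h import *
snap('scene','s17.png');f=cv2.imread('pics/s17.png');cv2.imwrite('pics/s17c.png',cv2.resize(f[150:280,220:370],None,fx=5,fy=4.5,interpolation=cv2.INTER_CUBIC))
u=np.array([.1633,.9866]);p=np.array(get_obs()['eef_pos'])[:2]
e=C-.105*np.array([.9866,-.1633])+.0225*u
print(pose()[:2],get_obs()['force'],'to end',(e-p)@u,'lateral',(e-p)@np.array([.9866,-.1633]))
plan([(*e,.092,170.6,12)],0)
```

```text
(array([ 0.43669958, -0.07085461,  0.092793  ]), np.float64(170.6690094053049)) [ 0.03976325 -0.13575068  0.41545807] to end 0.14932365269464795 lateral 9.958532498639666e-05
from [ 0.4367 -0.0709  0.0928] yaw 170.67
[[0,0,0],[-0,0.41,0],0], 
[[0,0,0],[-0,0.42,0],0], 
[[0,0,0],[-0,0.41,0],0], 
[[0,0,0],[-0,0.42,0],0], 
[[0,0,0],[-0,0.41,0.01],0], 
[[0,0,0],[-0,0.42,0],0], 
[[0,0,0],[-0,0.41,0.01],0], 
[[0.01,0,0],[-0,0.42,0],0], 
[[0,0,0],[-0,0.41,0],0], 
[[0.01,0,0],[-0,0.42,0.01],0], 
[[0,0,0.01],[-0,0.41,0],0], 
[[0.01,0.01,0],[-0.01,0.42,0.01],0], 
-- [0.4612 0.0765 0.0919]
```

View pics/s17c.png

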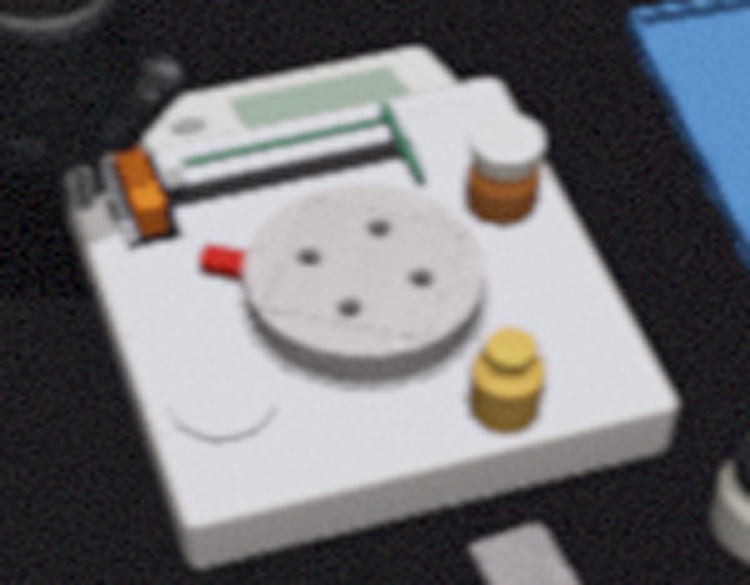

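The fingers stand just outside the orange grip in the crop at (85,185), and the ring nose is at (222,260) with the track free. Pushing.

Request:
{"fn": "apply_moves", "kwargs": {
  "moves": [
    [[0,0,0],[0,0.2,0],0],
    [[0,0,0],[0,0.3,0],0],
    [[0,0,0],[0,0.3,0],0],
    [[0,0,0],[0,0.35,0],0],
    [[0,0,0],[0,0.35,0],0],
    [[0,0,0],[0,0.35,0],0],
    [[0,0,0],[0,0.35,0],0],
    [[0,0,0],[0,0.35,0],0],
    [[0,0,0],[0,0.35,0],0]
  ]
}}

```text
t: 19.38
eef_pos: [0.4516, 0.0179, 0.0939]
orientation: [0.084, 0.996, -0.004, 0.001]
force: [0.7, -2.5, -1.1]
finger_gap: -0.001
```

```bash
cat >> h.py <<'E'
def slid():
    u=np.array([.1633,.9866]);v=np.array([.9866,-.1633]);o=get_obs();p=np.array(o['eef_pos'])
    e=C-.105*v+.0225*u;q=R.from_quat(o['orientation'])
    print(p.round(4),'yaw',pose()[1].round(2),'to end',((e-p[:2])@u).round(4),'lat',((e-p[:2])@v).round(4),'F',np.round(o['force'],1),'tilt',np.round(np.degrees((q.inv()*down(170.6)).as_rotvec())/6,2))
E
python3 - <<'E'
from h import *
slid()
E
```

```text
[0.4516 0.0179 0.0939] yaw 170.41 to end 0.0593 lat -0.0001 F [ 0.7 -2.5 -1.1] tilt [-0.08  0.03 -0.03]
```

Pushing at about 2.5 N, as expected. Continuing to the stop.

Request:
{"fn": "apply_moves", "kwargs": {
  "moves": [
    [[-0.02,0,0],[0,0.35,0.02],0],
    [[-0.02,0,0],[0,0.35,0.02],0],
    [[-0.02,0,0],[0,0.35,0.02],0],
    [[0,0,0],[0,0.35,0],0],
    [[0,0,0],[0,0.3,0],0]
  ]
}}

```text
t: 19.8
eef_pos: [0.4612, 0.0737, 0.093]
orientation: [0.083, 0.997, -0.002, 0.002]
force: [-0.6, -3.3, -0.3]
finger_gap: 0.002
```

Run:
```python
from h import *
slid()
```

```text
[0.4612 0.0737 0.093 ] yaw 170.49 to end 0.0027 lat -0.0005 F [-0.6 -3.3 -0.3] tilt [-0.03  0.05 -0.02]
```

Request:
{"fn": "apply_moves", "kwargs": {
  "moves": [
    [[0,0,0],[0,0.12,0],0],
    [[0,0,0],[0,0.12,0],0],
    [[0,0,0],[0,0.12,0],0]
  ]
}}

```text
t: 20.05
eef_pos: [0.4618, 0.0777, 0.0931]
orientation: [0.084, 0.996, -0.014, 0.003]
force: [-4.0, -18.7, 9.7]
finger_gap: 0.001
```

Run:
```python
from h import *
slid()
```

```text
[0.4618 0.0777 0.0931] yaw 170.42 to end -0.0014 lat -0.0004 F [ -4.  -18.7   9.7] tilt [-0.27  0.07 -0.03]
```

The force rose to 19 N just where the stop should be. Backing off, then lifting and looking.

Request:
{"fn": "apply_moves", "kwargs": {
  "moves": [
    [[-0.1,0,0],[0,-0.2,0],0],
    [[-0.1,0,0],[0,-0.4,0],0],
    [[0,0,0],[0,-0.5,0],0],
    [[0,0,0],[0,0,-0.6],0],
    [[0,0,0],[0,0,-1],0],
    [[0,0,0],[0,0,-1],0],
    [[0,0,0],[0,0,-1],0],
    [[0,0,0],[0,-0.8,-0.8],0],
    [[0,0,0],[0,-1,0],0],
    [[0,0,0],[0,-1,0],0],
    [[0,0,0],[0,-1,0],0],
    [[0,0,0],[0,0,0],0]
  ]
}}

```text
t: 21.05
eef_pos: [0.4385, -0.0637, 0.2323]
orientation: [0.08, 0.997, 0.005, 0.005]
force: [0.5, 1.0, 0.5]
finger_gap: 0.0
```

Run:
```python
from h import *
print(pose()[:2]);snap('scene','s18.png');c=snap('top','t18.png');snap('wrist','w18.png')
f=cv2.imread('pics/s18.png');g=cv2.imread('pics/t18.png')
a=cv2.resize(f[150:280,220:370],(400,347),interpolation=cv2.INTER_CUBIC);b=cv2.resize(g[135:270,225:340],(400,470),interpolation=cv2.INTER_CUBIC)
o=np.zeros((470,800,3),np.uint8);o[:347,:400]=a;o[:,400:]=b;cv2.imwrite('pics/c18.png',o)
```

```text
(array([ 0.43849647, -0.06372367,  0.23229601]), np.float64(170.8565324715486))
```

View pics/c18.png

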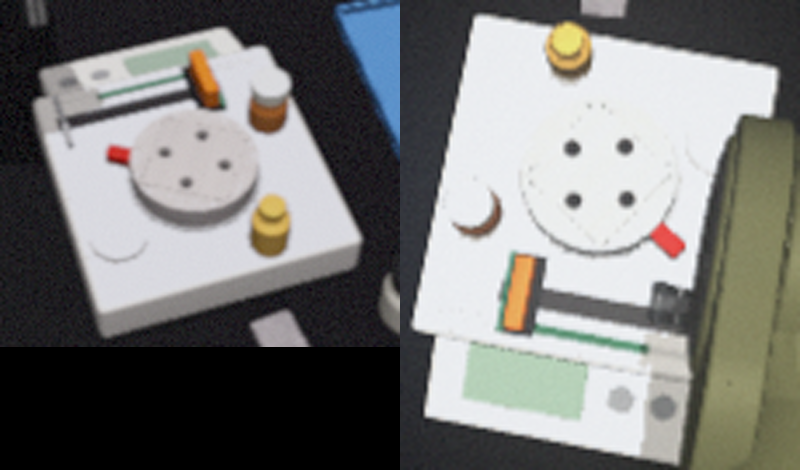

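View pics/w18.png

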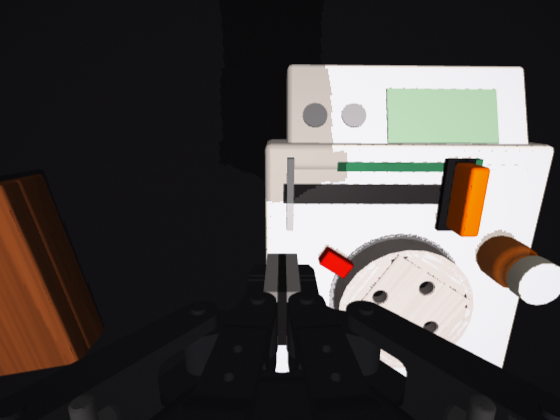

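View pics/s18.png

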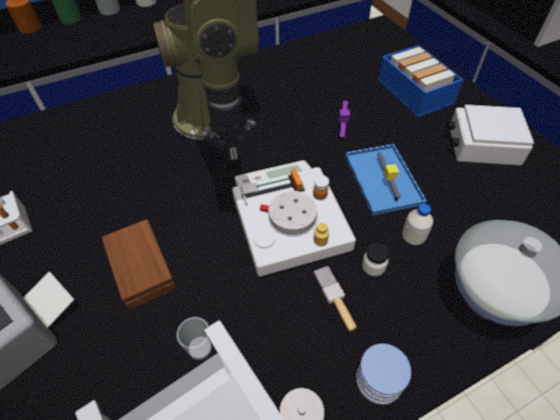

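The grip now stands against the green end block at (520,292) in the top crop, the nose points clear, the spanner is in its tray, and the bystanders appear unmoved. A numeric check of the slide, ring and bystanders follows.

Run:
```python
from h import *
np.set_printoptions(precision=4,suppress=True)
c=snap('top');f=c['frame'];hsv=cv2.cvtColor(f,cv2.COLOR_BGR2HSV)
def bl(mask,box,mina=5):
    m=np.zeros_like(mask);x0,y0,x1,y1=box;m[y0:y1,x0:x1]=mask[y0:y1,x0:x1];n,l,s,ce=cv2.connectedComponentsWithStats(m);return [(s[i,4],ce[i]) for i in range(1,n) if s[i,4]>=mina]
h=[onz(c,*ce,.09)[:2] for a,ce in bl((hsv[...,2]<110).astype(np.uint8),(258,168,308,205),6)];print(h);h=np.array(h)
cc=h.mean(0);print('centre',cc,'angles mod90',[np.degrees(np.arctan2(*(p-cc)[::-1]))%90 for p in h])
b=np.radians(-9.4)
for a,ce in bl(cv2.inRange(hsv,(8,140,150),(20,255,255)),(235,195,330,260),30):
    w=onz(c,*ce,.093)[:2]-cc;print('orange',a,ce,'balance xy',w@[np.cos(b),np.sin(b)],w@[-np.sin(b),np.cos(b)])
a0=cv2.imread('pics/top0.png')
d=cv2.absdiff(a0,f).max(2);d[:, 345:]=d[:,345:];n,l,s,ce=cv2.connectedComponentsWithStats((d>60).astype(np.uint8))
for i in range(1,n):
    if s[i,4]>15: print('diff',s[i],ce[i].round(0))
```

```text
[array([0.5843, 0.0182]), array([0.5827, 0.0603]), array([0.5403, 0.058 ]), array([0.5423, 0.0157])]
centre [0.5624 0.0381] angles mod90 [np.float64(47.81797790934145), np.float64(47.54310741178843), np.float64(47.8932004704983), np.float64(47.95406006115883)]
orange 113 [258.6814 218.8938] balance xy -0.10647210509878187 0.04517656991481022
diff [  288   167   115   253 21936] [348. 304.]
diff [156 168  28  60 245] [169. 197.]
diff [281 172   5   5  18] [283. 174.]
diff [272 175   5   5  19] [274. 177.]
diff [287 175   5   5  19] [289. 177.]
diff [269 181   5   5  19] [271. 183.]
diff [291 184   4   5  17] [292. 186.]
diff [272 190   5   5  18] [274. 192.]
diff [288 190   5   5  18] [290. 192.]
diff [279 193   4   5  16] [280. 195.]
diff [297 199  10  11  59] [302. 204.]
diff [276 207   7  11  60] [279. 212.]
diff [255 208  12  24 191] [260. 219.]
diff [254 346  30  22 225] [267. 357.]
diff [253 405  10  13  48] [256. 410.]
diff [260 410   6  10  45] [262. 415.]
```

```bash
python3 -c "
from cell import *
print(get_obs()['t']);print(hand_in())"
```

```text
21.25
the job is handed in; nothing more can be done
None
```

The job is done and handed in at 21.25 s of the 69 s allowed. I fitted both prongs of the spanner from the blue tray and turned the ring anticlockwise to its stop. I then laid the spanner back flat inside its tray and pushed the orange grip home to the green end.

**Last checks:**
- **Ring:** it stands at about 57.2° (0.998 rad) relative to the balance, with the stop at 1.0. The moment rose from about 0.4 to 2.65 N m at the stop, and the ring stayed there when I eased off and lifted out.
- **Slide:** the grip measures y = +45.2 mm, against +45 mm for home. The force rose from about 3 N to 19 N at the stop.
- **Everything else:** comparing the top view before and after shows changes only at the ring, the slide, the spanner in its tray and the arm. The arm hides part of that view, but the scene view also shows the other things standing as before.

**Disagreements:**
- The top and wrist cameras differ by about 2 mm on the ring centre, which is within the calibration.
- Estimates of the balance's yaw ranged from -8 to -10°; I used -9.4°.
- While I pushed against the ring's stop, the spanner turned about 3° in the jaws. It was put back a few millimetres from where it had lain, still inside the tray.

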